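# Close up the sample carrier with its draw latch

## Task

Close up the steel sample carrier in the fume cupboard: set the jar that is in the way aside, upright on the bench, slide the vial rack fully in and shut the end lid. Then hook the wire bail over the keeper on the lid and snap the latch lever right down flat so that it clamps the lid. Leave the other glassware, stands and tools where they are.

Things in the scene. Friction and masses are not known exactly. Their poses are not given: they have to be found in the camera images.
- case: the sample carrier: a steel box 200 mm long (its x), 130 wide (its y), 85 high, fixed to the bench, walls 4 mm. Origin: centre of its underside; z up. Its -x end is open (rim at x = -100 mm), its +x end closed. A draw latch (lever and wire bail) sits on the middle of its top, near the open end.
- lid_hinge (a point): point on the upright hinge axis of the end lid, half-way up, at the rim's +y corner (case x -100, y +65, z 42 mm). The lid is a thick door 130 mm wide, 85 high, 38 thick that covers the open end; its inner face lies in the plane of the hinge axis. Shut, it reaches from the hinge towards case -y, its outer face at case x = -138 mm.
- lid (a joint): angle of the end lid, rad: 0 shut against the rim, growing as it swings outwards (1.57: it stands straight out to -x on the +y side of the opening); stops at 2.0. Its stiff hinge keeps it where it is left (about 1 N at the free edge moves it).
- keeper (a point): middle of the keeper on top of the lid: an upright lip 32 mm wide, 14 high, 4 thick, leaning a little outwards, on a flat ledge 4 mm above the lid's top. Lid shut: lip at case x -112, y 0, its top 103 mm above the bench; the ledge (89 mm above the bench) goes on 25 mm outwards, to x -137. The bail's bar belongs on that ledge, on the outer (-x) side of the lip.
- lever_pivot (a point): pivot axis of the latch lever (along the case's y), at case x = -53, y 0, z 99 mm.
- lever_end (a point): free end of the latch lever: a flat steel handle 24 mm wide (case y), 5 mm thick, ending 110 mm from lever_pivot, its centre line through the pivot.
- lever (a joint): lever angle, rad: 0 lies level, pointing to case +x (snapped shut); grows as the end swings up and towards the open end; 1.57 upright, stop at 1.6. It stays where it is left (stiff, 0.09 N m). With the bail hooked, dead centre is at about 0.33; beyond it the spring pulls it down and holds it there.
- bail_bar (a point): middle of the bar of the bail, a U of 7 mm steel wire: bar 60 mm long along case y, two legs 80 mm long, one on each side of the handle, to their hinge on the lever. With the lever upright and the bail lowered to -x, the bar lands about 15 mm beyond the keeper lip; with the lever below about 1.0 rad it lands on or behind the lip.
- bail (a joint): bail angle relative to the lever, rad. Bail minus lever is the bail's elevation above the level -x direction (0 level, 1.57 straight up). Slightly stiff (0.027 N m): it turns with the lever and stays while steeper than about 0.8 rad; lower, it drops of its own weight. Its hinge is on the lever 22 mm from lever_pivot, in the direction lever angle minus 0.2 rad.
- bail_spring (a joint): stretch of the sprung bail, m: 0 slack; about 0.005 when the latch is snapped shut on the keeper (8 N per mm).
- rack_center (a point): centre of the vial rack: 193 mm long (its x), 110 mm wide, 66 mm high, 0.45 kg, standing in the case and sticking out of the open end; flat white end plate. It slides freely along the case, 4 mm above the bench. Fully in (against the closed end) its centre is at case x = -0.5 mm and its end plate 3 mm behind the rim.
- jar_center (a point): centre (50 mm above its foot) of a capped amber glass jar, 54 mm wide, 100 mm high, standing before the open end, in the way of rack and lid. The latch stands up to 210 mm above the bench, so lift it well clear. Fixed equipment stands only beyond 0.45 m to the left and right of the base and beyond x = 0.8 m.
- flask_a: bystander: conical glass flask, base 84 mm wide, 130 mm high, red stopper. Origin: centre of its underside.
- flask_b: bystander: conical glass flask, base 72 mm wide, 115 mm high, red stopper. Origin: centre of its underside.
- beaker: bystander: clear beaker, 72 mm wide, 90 mm high. Origin: centre of its underside.
- wash_bottle: bystander: white plastic bottle, 60 mm wide, 150 mm high. Origin: centre of its underside.
- tube_stand: bystander: small bench stand with three test tubes, 50 mm (its x) by 150 mm (its y), 90 mm high. Origin: centre of its underside.
- spatula: bystander: steel spatula lying flat, 170 mm long along its x. Origin: under the middle of its underside.
Things that resemble listed ones, but are neither listed nor needed, are in the scene too. Leave any pink look-alike of the part that bears jar_center alone. Leave any purple look-alike of the part that bears rack_center alone.

How it is judged:
On the way:
1. the rack is fully in and the lid shut, with the lever still open (x of rack_center in the frame of case above -0.0055 m and value of joint lid below 0.03 rad and value of joint lever above 0.5 rad), for 0.1 s.
At the end, for the whole second after the job is handed in: Rack within 5 mm of fully in, lid shut (under 0.03 rad), lever down (under 0.1 rad), bail bar on the outer side of the keeper lip with its spring stretched over 1.5 mm; jar upright (0.1 rad) on the bench; no bystander ever shifted over 30 mm (x of rack_center in the frame of case above -0.0055 m and value of joint lid below 0.03 rad and value of joint lever below 0.1 rad and value of joint bail_spring above 0.0015 m and x of bail_bar in the frame of case below -0.11 m and angle between jar_center's own z axis and vertical below 0.1 rad and height (world z) of jar_center below 0.06 m); the robot touches nothing.
It fails at once if a bystander is shifted by more than 30 mm (distance of any of flask_a, flask_b, beaker, wash_bottle, tube_stand, spatula from where it was at the start of the episode above 0.03 m).
It fails at once if the jar is tipped over (angle between jar_center's own z axis and vertical above 0.8 rad).
It also fails if it takes over 72 s, if anything falls off the work surface, if the arm or the gripper's body presses on something with over 40 N, if the wrist force passes 120 N, or if a joint passes its speed limit or range.

## Robot

A 6-joint arm with a two-finger parallel gripper is mounted at the origin on the work surface. World frame = base frame: x ahead of the robot, y to its left, z up, the work surface at z = 0. Lengths are in m, angles in rad, forces in N, time in s.
With the tool pointing down it reaches from about 0.325 to 0.875 m from the base axis. Payload 4.4 kg.
Tool frame: the origin (TCP) lies on the centre line of the jaws, within the pads' length; the fingertips stand 22 mm ahead of it and the grasp point (between the pads) lies 3 mm ahead of it; z points along the fingers, x is the direction in which the jaws open and shut, and the axes are right-handed (so a half turn about z gives the same grasp; the last joint's range is limited). The gripper opens to 85 mm and grips with 20 to 120 N. Pads are 22 mm wide; open, the fingers measure 114 mm over their backs; the gripper's body (76 mm by 85 mm) begins 54 mm behind the grasp point. The pads swing forward as they close: fully open they stand 13 mm farther back than shut.
Start: joints at [1.044, 0.207, 1.542, -0, 1.393, -0.15], TCP at [0.211, 0.535, 0.253] pointing down, gripper open.
Joint ranges: [-2.73, 2.73], [-0.86, 2.22], [0.23, 2.46], [-1.11, 4.25], [0.08, 2.63], [-2.82, 2.82]. Speed limits (rad/s): [2.79, 2.79, 3.14, 3.14, 3.14, 3.14].

## Interface

Orientations are given as a rotation vector (axis times angle).
In Python, from workcell import sensors, imaging, workorder gives the robot as it stands. The module is installed in compiled form; this text tells all that it offers.
- The arm moves only by the shell command python3 -m jog 'ROWS' [FORCE]. ROWS is JSON, a list of rows, each an object of numbers: "fingers": the finger opening in cm, from 0 to 8.54; "tx", "ty", "tz": the shift along the tool's x, y, z in cm; "ax", "ay", "az": the turn, a rotation vector about the tool's x, y, z in rad. In form: [{"fingers": .., "tx": .., "ty": .., "tz": .., "ax": .., "ay": .., "az": ..}, ...]. A call has 1 to 5 rows; each row shifts and turns the commanded pose from where the row before left it, along the tool's axes as they then stand; what a row does not reach is not made up. A row lasts 1/10 s, in which the tool goes at most 50 mm and 8.59 degrees, less where a joint would pass 70% of its speed; a pose out of reach is approached as far as the arm can. A call is refused whole if a number of a shift passes 5 or a number of a turn 0.15, either way. A call with a gripper value outside its range is refused whole. The fingers move at their own pace and stop on an object; FORCE is the grip in N (left out, the last holds). Time passes only in rows, so rows that do not move let the fingers close. It gives the time, the measured TCP pose, the force and the opening at its end, in the units of the state.
- sensors.sense(): the state, without advancing time (a new reading comes with each control period).
- imaging.camera(name): name is "side" or "top" or "wrist"; returns the picture (384x512x3 uint8, red, green, blue); there is no depth.
- imaging.get_calibration(name): a dict with "K" (3x3 intrinsics, pixels), "k1" (the pictures are not rectified: a ray, as slopes to the right and down, at radius r is drawn at 1 + k1 r^2 times it, then the intrinsics apply), "rvec" (rotation vector, rad) and "tvec" (3), from world to camera coordinates, as OpenCV has them; the wrist camera has in their place "T_tool_cam" (4x4, takes a point from camera to tool coordinates, whose origin is the TCP and whose axes are the tool frame's). Camera axes: x right, y down, z forward; pixel columns grow to the right and rows downward; lengths in m; the calibration is good to about 2 mm. A picture is of the moment at which its call begins: read the wrist's pose just before it. get_calibration takes no time and is no camera call.
- workorder.sign_off(): hands the job in, once; it reports no verdict.
The state is a dict: "time_s": time; "qpos": joint angles; "joint_vel": joint speeds; "joint_torque": joint torques, N m; "ee_pos": TCP position; "orientation": TCP orientation; "contact_force": force on the tool from outside, world axes, zero at the start; "torque": the same for the moment, N m; "width": opening from 0.0 (shut) to 1.0 (fully open).
Only numpy, scipy, OpenCV 4.12 (cv2) and the standard library are available. Lean on these libraries where they do the work, as an engineer would, in place of code of your own. Each camera call takes 0.05 s, during which the arm holds its last target.

## Working session

There is one attempt and no reset: what is moved stays moved. The work goes in short steps, Python scripts to look and compute and a shell command to move; the robot and the scene stay as the last step left them, time stands still between calls to the robot, and variables do not carry over. Pictures are saved under pics/ and viewed, and the job is handed in when it is done.

```bash
mkdir -p pics
python3 - <<'E'
from workcell import sensors, imaging, workorder
import cv2
print(sensors.sense())
for n in ["side","top","wrist"]:
    im=imaging.camera(n); cv2.imwrite(f"pics/{n}0.png",im[:,:,::-1]); print(n,imaging.get_calibration(n))
E
```

```text
{'time_s': 0.0, 'qpos': array([ 1.04446386e+00,  2.07445278e-01,  1.54303067e+00, -6.99056422e-06,
        1.39349535e+00, -1.50520518e-01]), 'joint_vel': array([ 0.00147992,  0.00075102, -0.00014389,  0.00155553, -0.00031397,
        0.00164315]), 'joint_torque': array([-2.55731129e-05, -3.83025634e+01, -2.91601950e+01, -3.37018591e-04,
        1.03744527e-02, -9.76417198e-06]), 'ee_pos': array([0.21068786, 0.53421327, 0.25207498]), 'orientation': array([ 2.59645097,  1.76678736, -0.00336353]), 'contact_force': array([ 0.10747033, -0.70362155,  0.38166481]), 'torque': array([ 0.01549332, -0.01086491,  0.01135199]), 'width': 0.9976352519093118}
side {'K': array([[383.59844927,   0.        , 256.25344192],
       [  0.        , 383.59844927, 198.58310707],
       [  0.        ,   0.        ,   1.        ]]), 'k1': 0.0051848462819359935, 'rvec': array([ 2.14347955, -0.77826106,  0.38502353]), 'tvec': array([-0.46159466,  0.29599011,  0.63248187])}
top {'K': array([[354.61282681,   0.        , 258.20016028],
       [  0.        , 354.61282681, 186.21454217],
       [  0.        ,   0.        ,   1.        ]]), 'k1': -0.04614609632051214, 'rvec': array([ 2.07900282, -2.14337321,  0.21445783]), 'tvec': array([0.00332818, 0.58587439, 0.93984984])}
wrist {'K': array([[285.93960695,   0.        , 252.41937171],
       [  0.        , 285.93960695, 189.4214214 ],
       [  0.        ,   0.        ,   1.        ]]), 'k1': -0.040782496210058077, 'T_tool_cam': array([[ 9.99999208e-01,  1.19667268e-03,  3.90728545e-04,
        -2.04915894e-04],
       [-1.25829424e-03,  9.59385075e-01,  2.82096958e-01,
        -7.12501981e-02],
       [-3.72814111e-05, -2.82097227e-01,  9.59385821e-01,
        -1.21325254e-01],
       [ 0.00000000e+00,  0.00000000e+00,  0.00000000e+00,
         1.00000000e+00]])}
```

View pics/side0.png

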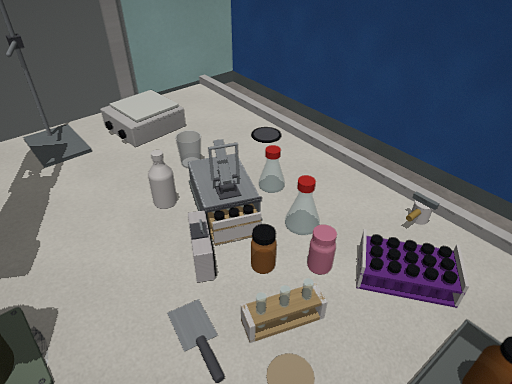

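View pics/top0.png

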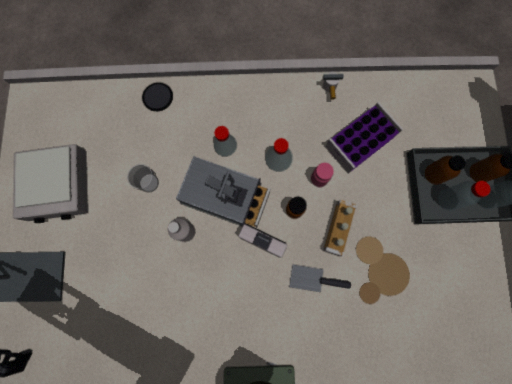

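View pics/wrist0.png

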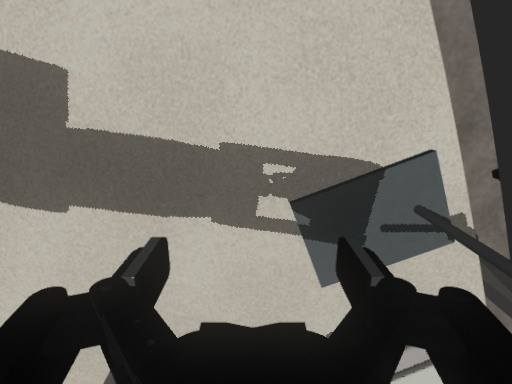

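```bash
cat > h.py <<'E'
import numpy as np, cv2
from workcell import sensors, imaging
from scipy.spatial.transform import Rotation as R
def cal(n):
    c=imaging.get_calibration(n)
    return c
def campose(n,st=None):
    c=cal(n)
    if n=="wrist":
        T=np.eye(4);T[:3,:3]=R.from_rotvec(st["orientation"]).as_matrix();T[:3,3]=st["ee_pos"]
        M=T@c["T_tool_cam"]; return M[:3,:3],M[:3,3],c   # cam->world
    Rw=R.from_rotvec(c["rvec"]).as_matrix(); return Rw.T,-Rw.T@c["tvec"],c
def ray(n,uv,st=None):
    Rc,o,c=campose(n,st)
    d=np.array([c["k1"],0,0,0,0])
    p=cv2.undistortPoints(np.array([[uv]],float),c["K"],d)[0,0]
    v=Rc@np.array([p[0],p[1],1]); return o,v/np.linalg.norm(v)
def onz(n,uv,z,st=None):
    o,v=ray(n,uv,st); return o+v*(z-o[2])/v[2]
def tri(rs):
    A=np.zeros((3,3));b=np.zeros(3)
    for o,v in rs:
        P=np.eye(3)-np.outer(v,v);A+=P;b+=P@o
    x=np.linalg.solve(A,b); return x,[float(np.linalg.norm((np.eye(3)-np.outer(v,v))@(x-o))) for o,v in rs]
def proj(n,X,st=None):
    Rc,o,c=campose(n,st)
    X=np.atleast_2d(X); q=(X-o)@Rc
    p,_=cv2.projectPoints(q.reshape(-1,1,3),np.zeros(3),np.zeros(3),c["K"],np.array([c["k1"],0,0,0,0.])); return p[:,0]
def snap(n,name,box=None,s=1):
    st=sensors.sense(); im=imaging.camera(n)[:,:,::-1].copy(); cv2.imwrite(f"pics/{name}_full.png",im)
    if box: im=im[box[1]:box[3],box[0]:box[2]]
    if s!=1: im=cv2.resize(im,None,fx=s,fy=s,interpolation=cv2.INTER_CUBIC)
    cv2.imwrite(f"pics/{name}.png",im); return st
E
python3 - <<'E'
from h import *
for n in ["top","side"]:
    print(n, campose(n)[1], proj(n,[[0,0,0],[.3,0,0],[.3,.2,0],[.5,0,0],[.5,0,.1]]))
t=cv2.imread("pics/top0.png")[140:270,160:360]; cv2.imwrite("pics/tc.png",cv2.resize(t,None,fx=4,fy=4,interpolation=2))
t=cv2.imread("pics/side0.png")[120:320,140:340]; cv2.imwrite("pics/sc.png",cv2.resize(t,None,fx=3,fy=3,interpolation=2))
E
```

```text
top [ 0.38118348 -0.01484034  1.03973868] [[259.43338876 403.30553945]
 [256.2195286  289.35447185]
 [185.85043623 291.27826483]
 [254.26264721 219.09510887]
 [253.60848174 214.83517425]]
side [ 0.150486   -0.52685906  0.6328401 ] [[-24.79342226 378.79986442]
 [142.50365742 284.71461213]
 [102.42902672 232.12595141]
 [221.73639945 240.17518116]
 [219.58752846 207.12334656]]
```

View pics/tc.png

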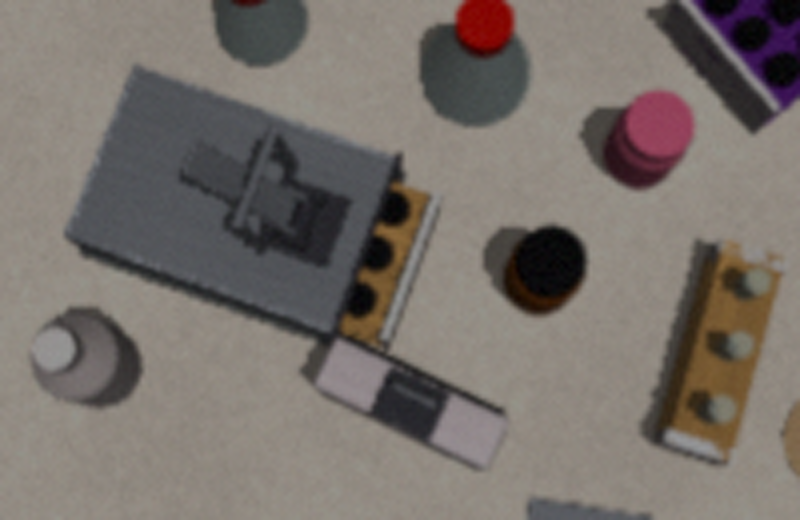

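View pics/sc.png

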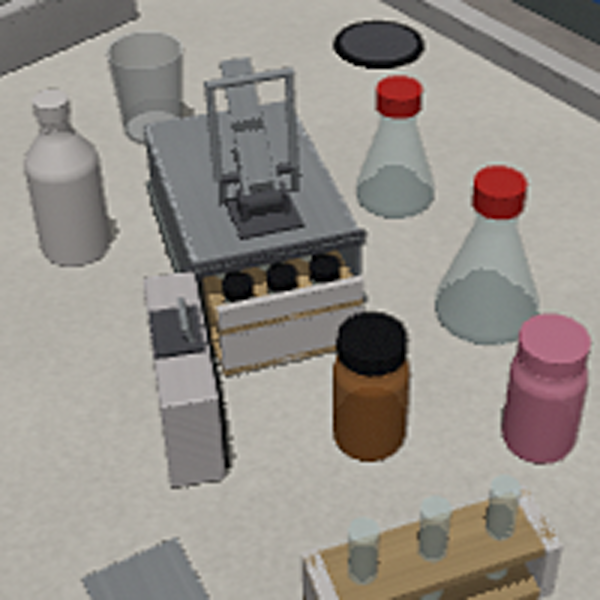

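Run:
```python
from h import *
tp=lambda u,v:(160+u/4-.5+.125,140+v/4-.375)
sp=lambda u,v:(140+u/3-.33,120+v/3-.33)
C=[onz("top",tp(*p),.085) for p in [(138,66),(400,155),(335,335),(68,237)]]
for c in C: print(c)
C=np.array(C); print([np.linalg.norm(C[i]-C[(i+1)%4]) for i in range(4)])
ex=(C[0]+C[3]-C[1]-C[2]); print("yaw",np.degrees(np.arctan2(ex[1],ex[0])))
ey=(C[2]+C[3]-C[1]-C[0]); print("y yaw",np.degrees(np.arctan2(ey[1],ey[0])))
print("cen",C.mean(0))
# side corners
for p in [(365,235),(188,270),(147,122)]: print("side", onz("side",sp(*p),.085))
# jar top
print("jar top", onz("top",tp(547,262),.1), "side cap top", onz("side",sp(371,330),.1),"foot", onz("side",sp(370,456),0))
# lid top corners at .085
L=[onz("top",tp(*p),.085) for p in [(338,338),(508,412),(487,468),(318,380)]]
for l in L: print("lid",l)
# rack plate
print("plate", onz("top",tp(437,198),.07),onz("top",tp(388,342),.07))
for nm,p,z in [("flask b",(470,72),0),("pink",(660,125),.1),("tube",(730,250),.09),("tube",(675,440),.09)]: print(nm,onz("top",tp(*p),z))
```

```text
[0.67249666 0.16277467 0.085     ]
[ 0.60258495 -0.01913518  0.085     ]
[0.47961653 0.0284261  0.085     ]
[0.55212302 0.21001923 0.085     ]
[np.float64(0.19488160914176023), np.float64(0.1318457710444597), np.float64(0.1955332632717605), np.float64(0.1293130422576922)]
yaw 68.60506605451889
y yaw 158.71415692622696
cen [0.57670529 0.0955212  0.085     ]
side [ 0.60188466 -0.01944715  0.085     ]
side [0.47571242 0.03179634 0.085     ]
side [0.55817287 0.21682855 0.085     ]
jar top [ 0.5225726  -0.11516071  0.1       ] side cap top [ 0.5265056  -0.11252861  0.1       ] foot [ 0.51199323 -0.13149761  0.        ]
lid [0.47753524 0.02645039 0.085     ]
lid [ 0.42475335 -0.08566476  0.085     ]
lid [ 0.38851167 -0.07013844  0.085     ]
lid [0.44981397 0.04046195 0.085     ]
plate [ 0.57450659 -0.04404077  0.07      ] [ 0.47528274 -0.00699542  0.07      ]
flask b [ 0.68548917 -0.07479978  0.        ]
pink [ 0.61460631 -0.19728733  0.1       ]
tube [ 0.52835857 -0.24086263  0.09      ]
tube [ 0.40265695 -0.1947992   0.09      ]
```

```bash
cat >> h.py <<'E'
CX=np.array([np.cos(np.radians(68.6)),np.sin(np.radians(68.6)),0]);CY=np.array([-CX[1],CX[0],0])
CO=np.array([.541,.0046,0])+.1*CX   # case origin estimate
def c2w(p): p=np.array(p,float); return CO+CX*p[0]+CY*p[1]+np.array([0,0,1])*p[2]
def w2c(X): d=np.array(X)-CO; return np.array([d@CX,d@CY,d[2]])
def toolR(): 
    s=sensors.sense(); return s,R.from_rotvec(s["orientation"]).as_matrix()
def info():
    s,M=toolR(); print("t",round(s["time_s"],2),"tcp",s["ee_pos"].round(4),"case",(w2c(s["ee_pos"])*1e3).round(1),"tip_c",(w2c(s["ee_pos"]+.022*M[:,2])*1e3).round(1),"w",round(s["width"],3),"F",s["contact_force"].round(1),"q",s["qpos"].round(2))
    print("tool x in case",[round(float(M[:,0]@a),3) for a in (CX,CY,[0,0,1])],"z in case",[round(float(M[:,2]@a),3) for a in (CX,CY,[0,0,1])], "yaw x deg",round(float(np.degrees(np.arctan2(M[1,0],M[0,0]))),1))
def d(X):
    s,M=toolR(); return (M.T@(np.array(X)-s["ee_pos"])*100).round(2)
def turnto(xdir,zdir):
    s,M=toolR(); z=np.array(zdir,float);z/=np.linalg.norm(z);x=np.array(xdir,float);x-=z*(x@z);x/=np.linalg.norm(x)
    T=np.c_[x,np.cross(z,x),z]; return R.from_matrix(M.T@T).as_rotvec().round(3)
E
python3 - <<'E'
from h import *
info()
print(d([.525,-.1135,.252]))
print("turn to x=+-CX",turnto(CX,[0,0,-1]),turnto(-CX,[0,0,-1]))
for n,X in [("jar tgt",[.36,.13,0]),("jar tgt2",[.36,.16,0]),("t3",[.40,.12,0]),("jar",[.525,-.1135,0.1]),("jarf",[.525,-.1135,0.0])]: print(n,proj("top",X).round(),proj("side",X).round())
print("wash",onz("top",(178,232),0.0),"spat",onz("top",(306,278),0),onz("top",(350,284),0))
E
```

```text
t 0.15 tcp [0.2108 0.5344 0.2524] case [272.8 500.8 252.4] tip_c [272.7 500.8 230.4] w 1.0 F [-0.5 -0.7 -1. ] q [ 1.04  0.21  1.54 -0.    1.39 -0.15]
tool x in case [1.0, -0.002, -0.002] z in case [-0.002, 0.0, -1.0] yaw x deg 68.5
[-48.73  53.01   0.11]
turn to x=+-CX [-0.     0.002 -0.002] [3.000e-03 0.000e+00 3.139e+00]
jar tgt [[210. 269.]] [[140. 237.]]
jar tgt2 [[200. 269.]] [[134. 230.]]
t3 [[214. 255.]] [[157. 232.]]
jar [[296. 204.]] [[263. 230.]]
jarf [[292. 209.]] [[262. 264.]]
wash [0.46868487 0.22444814 0.        ] spat [ 0.32698246 -0.14271614  0.        ] [ 0.30606596 -0.26714673  0.        ]
```

Candidates for the jar:
- Amber, black-capped jar before the open end, top (297,206), side (263,249).
- Pink look-alike, top (321,174), side (322,250).
- Amber bottles in the right tray, top (445,170) and (487,165).

The close crops show the capped amber jar just off the rack's end plate, so I choose that one. The rack is the wood/white one in the case, not the purple one at top (365,137). The lid stands open at about 1.64 rad, and the latch has its bail up.

```bash
python3 -m jog '[{"tx":-3.25,"ty":3.53},{"tx":-3.25,"ty":3.53},{"tx":-3.25,"ty":3.53},{"tx":-3.25,"ty":3.53},{"tx":-3.25,"ty":3.53}]'
python3 -m jog '[{"tx":-3.25,"ty":3.53},{"tx":-3.25,"ty":3.53},{"tx":-3.25,"ty":3.53},{"tx":-3.25,"ty":3.53},{"tx":-3.25,"ty":3.53}]'
python3 -c "
from h import *
info();print(d([.525,-.1135,.252]))"
```

```text
t 0.15 tcp [0.2108 0.5344 0.2524] case [272.8 500.8 252.4] tip_c [272.7 500.8 230.4] w 1.0 F [-0.5 -0.7 -1. ] q [ 1.04  0.21  1.54 -0.    1.39 -0.15]
tool x in case [1.0, -0.002, -0.002] z in case [-0.002, 0.0, -1.0] yaw x deg 68.5
[-48.73  53.01   0.11]invalid input at $[0]: expected keys fingers, tx, ty, tz, ax, ay, az
invalid input at $[0]: expected keys fingers, tx, ty, tz, ax, ay, az
```

```bash
python3 -m jog '[{"fingers":8.5,"tx":-3.25,"ty":3.53,"tz":0,"ax":0,"ay":0,"az":0},{"fingers":8.5,"tx":-3.25,"ty":3.53,"tz":0,"ax":0,"ay":0,"az":0},{"fingers":8.5,"tx":-3.25,"ty":3.53,"tz":0,"ax":0,"ay":0,"az":0},{"fingers":8.5,"tx":-3.25,"ty":3.53,"tz":0,"ax":0,"ay":0,"az":0},{"fingers":8.5,"tx":-3.25,"ty":3.53,"tz":0,"ax":0,"ay":0,"az":0}]'
python3 -m jog '[{"fingers":8.5,"tx":-3.25,"ty":3.53,"tz":0,"ax":0,"ay":0,"az":0},{"fingers":8.5,"tx":-3.25,"ty":3.53,"tz":0,"ax":0,"ay":0,"az":0},{"fingers":8.5,"tx":-3.25,"ty":3.53,"tz":0,"ax":0,"ay":0,"az":0},{"fingers":8.5,"tx":-3.25,"ty":3.53,"tz":0,"ax":0,"ay":0,"az":0},{"fingers":8.5,"tx":-3.25,"ty":3.53,"tz":0,"ax":0,"ay":0,"az":0}]'
python3 -c "
from h import *
info();print(d([.525,-.1135,.252]))"
```

```text
time_s: 0.65
ee_pos: [0.3158, 0.3172, 0.2531]
orientation: [2.596, 1.768, -0.0]
contact_force: [1.0, -0.2, -0.1]
width: 0.999
time_s: 1.15
ee_pos: [0.4204, 0.1011, 0.2533]
orientation: [2.597, 1.767, 0.001]
contact_force: [1.1, 0.3, -1.1]
width: 0.994
t 1.15 tcp [0.4204 0.1011 0.2533] case [-54.1 147.5 253.3] tip_c [-54.1 147.5 231.3] w 0.994 F [ 1.1  0.3 -1.1] q [ 0.04 -0.11  1.87  0.    1.38 -1.16]
tool x in case [1.0, -0.002, 0.0] z in case [0.0, -0.0, -1.0] yaw x deg 68.5
[-16.13  17.61   0.13]
```

```bash
python3 -m jog '[{"fingers":8.5,"tx":-3.25,"ty":3.53,"tz":0,"ax":0,"ay":0,"az":0},{"fingers":8.5,"tx":-3.25,"ty":3.53,"tz":0,"ax":0,"ay":0,"az":0},{"fingers":8.5,"tx":-3.25,"ty":3.53,"tz":0,"ax":0,"ay":0,"az":0},{"fingers":8.5,"tx":-3.25,"ty":3.53,"tz":0,"ax":0,"ay":0,"az":0},{"fingers":8.5,"tx":-3.13,"ty":3.49,"tz":0,"ax":0,"ay":0,"az":0}]'
python3 -c "
from h import *
info();print(d([.525,-.1135,.252]))
st=snap('wrist','w1')
snap('top','t1'); snap('side','s1',(140,80,340,280),3)
print(proj('wrist',[.525,-.1135,.1],st))"
```

```text
time_s: 1.65
ee_pos: [0.5251, -0.1137, 0.253]
orientation: [-2.598, -1.766, 0.0]
contact_force: [0.8, 0.3, -0.1]
width: 0.996
t 1.65 tcp [ 0.5251 -0.1137  0.253 ] case [-215.9  -28.3  253. ] tip_c [-215.9  -28.3  231. ] w 0.996 F [ 0.8  0.3 -0.1] q [-0.37  0.13  1.63  0.    1.38 -1.57]
tool x in case [1.0, -0.003, 0.0] z in case [0.0, 0.0, -1.0] yaw x deg 68.4
[ 0.01 -0.01  0.1 ]
[[252.64280988 180.25087635]]
```

View pics/w1.png

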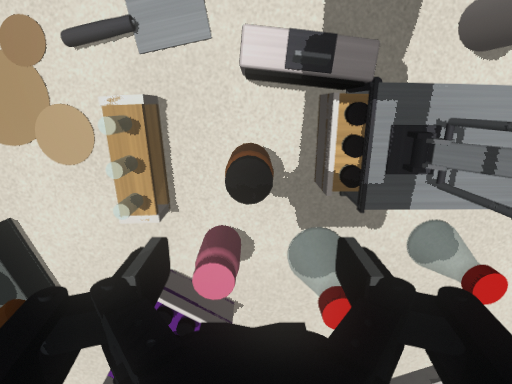

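View pics/s1.png

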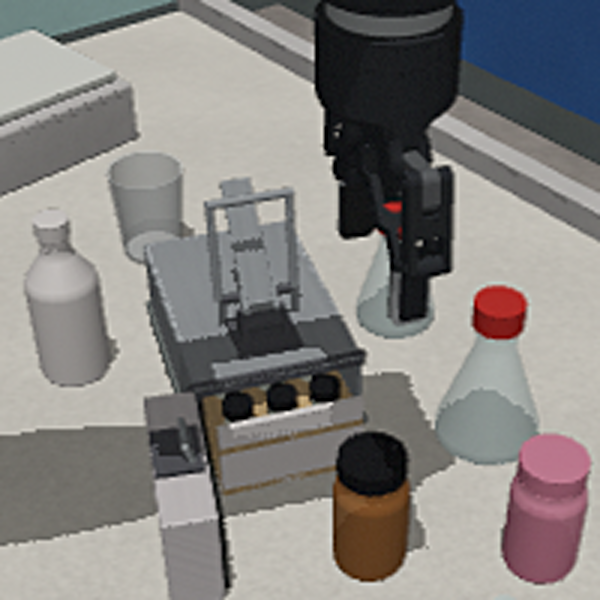

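```bash
python3 -m jog '[{"fingers":8.5,"tx":-0.2,"ty":-0.2,"tz":4.6,"ax":0,"ay":0,"az":0},{"fingers":8.5,"tx":0,"ty":0,"tz":4.8,"ax":0,"ay":0,"az":0},{"fingers":8.5,"tx":0,"ty":0,"tz":4.8,"ax":0,"ay":0,"az":0},{"fingers":8.5,"tx":0,"ty":0,"tz":3.0,"ax":0,"ay":0,"az":0},{"fingers":8.5,"tx":0,"ty":0,"tz":2.0,"ax":0,"ay":0,"az":0}]'
python3 -m jog '[{"fingers":5,"tx":0,"ty":0,"tz":0,"ax":0,"ay":0,"az":0},{"fingers":5,"tx":0,"ty":0,"tz":0,"ax":0,"ay":0,"az":0},{"fingers":5,"tx":0,"ty":0,"tz":0,"ax":0,"ay":0,"az":0},{"fingers":5,"tx":0,"ty":0,"tz":0,"ax":0,"ay":0,"az":0},{"fingers":5,"tx":0,"ty":0,"tz":0,"ax":0,"ay":0,"az":0}]' 40
python3 -c "
from h import *
info()
st=snap('wrist','w2')
snap('side','s2',(200,160,350,310),4)"
```

```text
time_s: 2.3
ee_pos: [0.5191, -0.1103, 0.0581]
orientation: [-2.592, -1.766, 0.005]
contact_force: [0.3, -0.3, 0.0]
width: 1.0
time_s: 2.8
ee_pos: [0.523, -0.1128, 0.0626]
orientation: [2.596, 1.766, 0.003]
contact_force: [0.8, 0.8, 0.6]
width: 0.614
t 2.8 tcp [ 0.523  -0.1128  0.0626] case [-215.9  -26.1   62.6] tip_c [-215.9  -26.2   40.6] w 0.614 F [0.8 0.8 0.6] q [-0.37  0.36  1.79  0.    0.99 -1.57]
tool x in case [1.0, -0.002, 0.0] z in case [0.0, -0.002, -1.0] yaw x deg 68.5
```

View pics/s2.png

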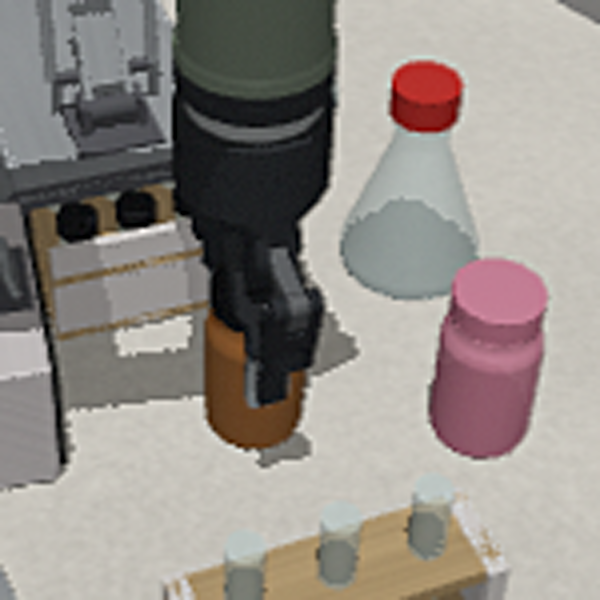

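```bash
python3 -m jog '[{"fingers":5,"tx":0,"ty":0,"tz":-2,"ax":0,"ay":0,"az":0},{"fingers":5,"tx":0,"ty":0,"tz":-4,"ax":0,"ay":0,"az":0},{"fingers":5,"tx":0,"ty":0,"tz":-4,"ax":0,"ay":0,"az":0},{"fingers":5,"tx":0,"ty":0,"tz":-4,"ax":0,"ay":0,"az":0},{"fingers":5,"tx":0,"ty":0,"tz":-4,"ax":0,"ay":0,"az":0}]'
python3 -m jog '[{"fingers":5,"tx":1.5,"ty":-1.8,"tz":0,"ax":0,"ay":0,"az":0},{"fingers":5,"tx":2.7,"ty":-3.4,"tz":0,"ax":0,"ay":0,"az":0},{"fingers":5,"tx":2.7,"ty":-3.4,"tz":0,"ax":0,"ay":0,"az":0},{"fingers":5,"tx":2.7,"ty":-3.4,"tz":0,"ax":0,"ay":0,"az":0},{"fingers":5,"tx":2.7,"ty":-3.4,"tz":0,"ax":0,"ay":0,"az":0}]'
python3 -m jog '[{"fingers":5,"tx":2.7,"ty":-3.4,"tz":0,"ax":0,"ay":0,"az":0},{"fingers":5,"tx":2.4,"ty":-3.1,"tz":0,"ax":0,"ay":0,"az":0},{"fingers":5,"tx":1.5,"ty":-2.0,"tz":0,"ax":0,"ay":0,"az":0},{"fingers":5,"tx":0,"ty":0,"tz":0,"ax":0,"ay":0,"az":0},{"fingers":5,"tx":0,"ty":0,"tz":0,"ax":0,"ay":0,"az":0}]'
python3 -c "
from h import *
info()
st=snap('wrist','w3')
snap('side','s3',(50,100,350,300),2)"
```

```text
time_s: 3.4
ee_pos: [0.5215, -0.1127, 0.2424]
orientation: [-2.597, -1.767, 0.001]
contact_force: [0.3, -0.8, -2.7]
width: 0.613
time_s: 3.9
ee_pos: [0.4225, 0.0592, 0.2409]
orientation: [-2.598, -1.766, 0.0]
contact_force: [0.3, 1.3, -1.9]
width: 0.612
time_s: 4.4
ee_pos: [0.3688, 0.1508, 0.2412]
orientation: [2.595, 1.769, -0.0]
contact_force: [0.3, -0.4, -2.0]
width: 0.616
t 4.4 tcp [0.3688 0.1508 0.2412] case [-26.7 213.6 241.2] tip_c [-26.7 213.6 219.2] w 0.616 F [ 0.3 -0.4 -2. ] q [ 0.17 -0.18  1.96 -0.    1.36 -1.03]
tool x in case [1.0, -0.001, -0.0] z in case [-0.0, -0.001, -1.0] yaw x deg 68.6
```

View pics/s3.png

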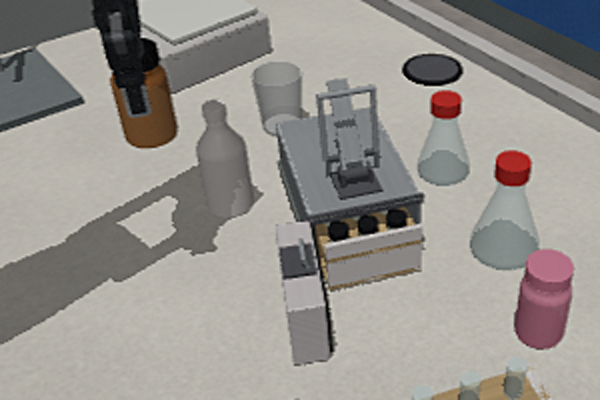

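View pics/w3.png

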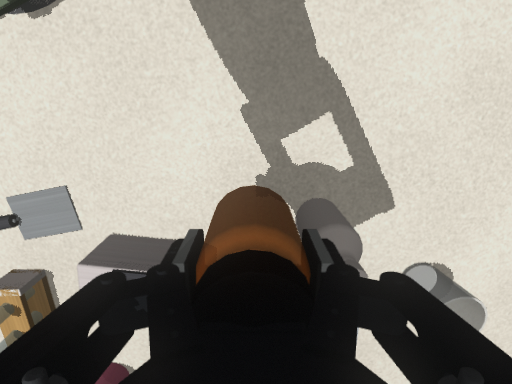

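```bash
python3 -c "
from h import *
print(onz('side',(164,204),0),onz('side',(163,206),0))"
python3 -m jog '[{"fingers":5,"tx":-3,"ty":-1,"tz":1,"ax":0,"ay":0,"az":0},{"fingers":5,"tx":0,"ty":0,"tz":4.3,"ax":0,"ay":0,"az":0},{"fingers":5,"tx":0,"ty":0,"tz":4.4,"ax":0,"ay":0,"az":0},{"fingers":5,"tx":0,"ty":0,"tz":4.3,"ax":0,"ay":0,"az":0},{"fingers":5,"tx":0,"ty":0,"tz":2.5,"ax":0,"ay":0,"az":0}]'
python3 -m jog '[{"fingers":5,"tx":0,"ty":0,"tz":0.7,"ax":0,"ay":0,"az":0},{"fingers":5,"tx":0,"ty":0,"tz":0.4,"ax":0,"ay":0,"az":0},{"fingers":5,"tx":0,"ty":0,"tz":0.1,"ax":0,"ay":0,"az":0},{"fingers":5,"tx":0,"ty":0,"tz":0,"ax":0,"ay":0,"az":0}]'
```

```text
[0.46297979 0.19950197 0.        ] [0.45702396 0.194089   0.        ]
time_s: 5.0
ee_pos: [0.3472, 0.1251, 0.0735]
orientation: [-2.598, -1.763, 0.006]
contact_force: [-0.5, 0.1, -3.1]
width: 0.614
time_s: 5.4
ee_pos: [0.3506, 0.1265, 0.0656]
orientation: [2.596, 1.766, 0.005]
contact_force: [0.6, 0.5, -1.2]
width: 0.611
```

```bash
python3 -m jog '[{"fingers":5,"tx":0,"ty":0,"tz":0.2,"ax":0,"ay":0,"az":0},{"fingers":5,"tx":0,"ty":0,"tz":0,"ax":0,"ay":0,"az":0}]'
python3 -m jog '[{"fingers":6.6,"tx":0,"ty":0,"tz":0,"ax":0,"ay":0,"az":0},{"fingers":7.2,"tx":0,"ty":0,"tz":0,"ax":0,"ay":0,"az":0},{"fingers":7.8,"tx":0,"ty":0,"tz":0,"ax":0,"ay":0,"az":0},{"fingers":8.0,"tx":0,"ty":0,"tz":0,"ax":0,"ay":0,"az":0}]'
python3 -c "
from h import *
snap('side','s4',(50,100,350,300),2)"
```

```text
time_s: 5.6
ee_pos: [0.3496, 0.1266, 0.063]
orientation: [2.596, 1.767, 0.003]
contact_force: [-1.1, 0.5, -3.3]
width: 0.614
time_s: 6.0
ee_pos: [0.3492, 0.1265, 0.0625]
orientation: [2.597, 1.767, 0.001]
contact_force: [0.0, -0.1, 0.4]
width: 0.936
```

View pics/s4.png

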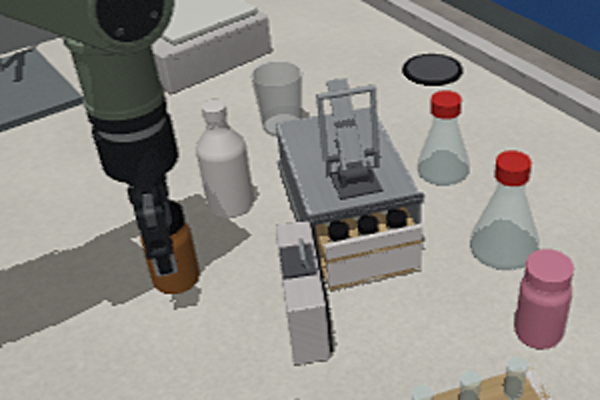

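```bash
python3 -m jog '[{"fingers":8.2,"tx":0,"ty":0,"tz":-3,"ax":0,"ay":0,"az":0},{"fingers":8.2,"tx":0,"ty":0,"tz":-4,"ax":0,"ay":0,"az":0},{"fingers":8,"tx":0,"ty":0,"tz":-4,"ax":0,"ay":0,"az":0.143},{"fingers":4,"tx":0,"ty":0,"tz":-4,"ax":0,"ay":0,"az":0.143},{"fingers":0,"tx":0,"ty":0,"tz":-4,"ax":0,"ay":0,"az":0.143}]'
python3 -m jog '[{"fingers":0,"tx":0,"ty":0,"tz":0,"ax":0,"ay":0,"az":0.143},{"fingers":0,"tx":0,"ty":0,"tz":0,"ax":0,"ay":0,"az":0.143},{"fingers":0,"tx":0,"ty":0,"tz":0,"ax":0,"ay":0,"az":0.143},{"fingers":0,"tx":0,"ty":0,"tz":0,"ax":0,"ay":0,"az":0.143},{"fingers":0,"tx":0,"ty":0,"tz":0,"ax":0,"ay":0,"az":0.143}]'
python3 -m jog '[{"fingers":0,"tx":0,"ty":0,"tz":0,"ax":0,"ay":0,"az":0.143},{"fingers":0,"tx":0,"ty":0,"tz":0,"ax":0,"ay":0,"az":0.143},{"fingers":0,"tx":0,"ty":0,"tz":0,"ax":0,"ay":0,"az":0.143},{"fingers":0,"tx":0,"ty":0,"tz":0,"ax":0,"ay":0,"az":0}]'
python3 -c "
from h import *
info(); print(d(c2w([-.2,0,.25])),c2w([-.2,0,.25]))
snap('side','s5',(120,110,320,260),4)
snap('top','t5',(160,130,320,250),5)
"
```

```text
time_s: 6.55
ee_pos: [0.3485, 0.1265, 0.2539]
orientation: [2.917, 1.165, 0.001]
contact_force: [0.9, 0.6, 0.6]
width: 0.618
time_s: 7.05
ee_pos: [0.3487, 0.1265, 0.2522]
orientation: [-3.141, -0.071, 0.0]
contact_force: [0.0, 0.2, -0.3]
width: 0.0
time_s: 7.45
ee_pos: [0.3487, 0.1265, 0.2521]
orientation: [3.086, -0.59, -0.0]
contact_force: [-0.5, -0.6, 0.5]
width: -0.0
t 7.45 tcp [0.3487 0.1265 0.2521] case [-56.7 223.5 252.1] tip_c [-56.7 223.5 230.1] w -0.0 F [-0.5 -0.6  0.5] q [ 0.11 -0.26  2.    0.    1.4   0.49]
tool x in case [-0.004, -1.0, -0.0] z in case [-0.0, 0.0, -1.0] yaw x deg -21.6
[22.41 14.24  0.21] [ 0.50451232 -0.08850558  0.25      ]
```

View pics/s5.png

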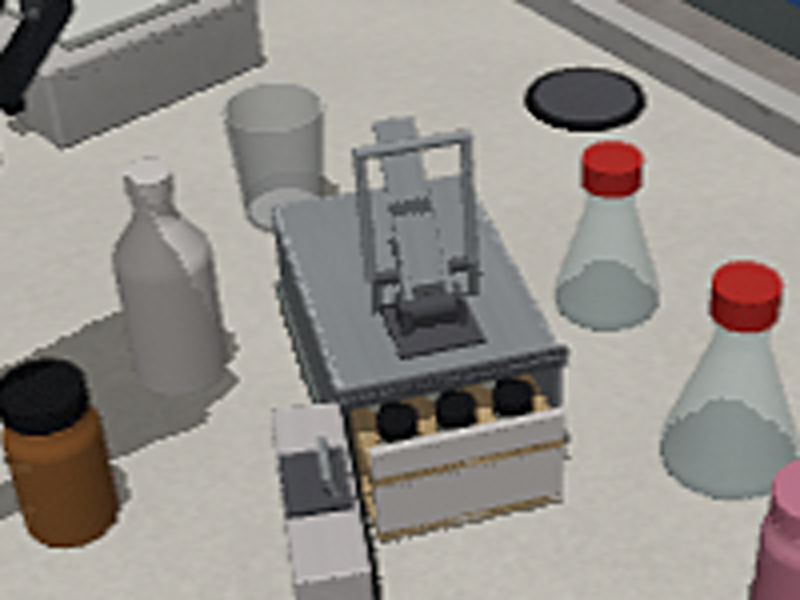

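View pics/t5.png

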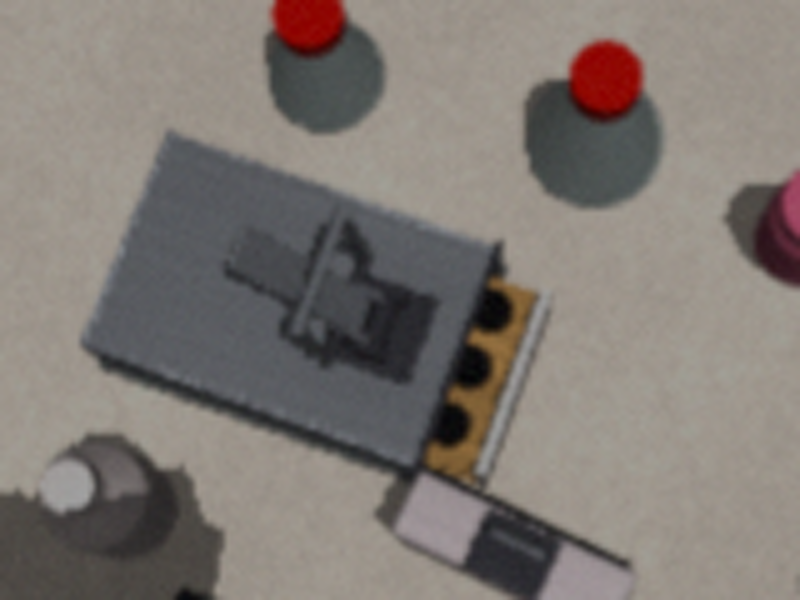

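```bash
python3 -c "
from h import *
s=lambda u,v:(120+u/4-.375,110+v/4-.375)
t=lambda u,v:(160+u/5-.4,130+v/5-.4)
for n,a,b in [('lever_end',(394,122),(239,251)),('bar',(413,143),(321,268)),('case corner -y',(567,350),(498,245)),('bar R',(470,136),(341,208)),('bar L',(357,152),(301,330)),('rim top hinge corner',(338,388),(418,468))]:
    X,e=tri([ray('side',s(*a)),ray('top',t(*b))]); print(n,X.round(4),(w2c(X)*1e3).round(1),np.round(e,4))
"
```

```text
lever_end [0.5805 0.1105 0.1846] [ 13.    1.9 184.6] [0.0006 0.0006]
bar [0.5666 0.0696 0.1955] [-3.010e+01 -1.000e-01  1.955e+02] [0.0012 0.0012]
case corner -y [ 0.6022 -0.0183  0.0865] [-99.  -65.3  86.5] [0.0006 0.0006]
bar R [0.5975 0.0595 0.1929] [-28.2 -32.6 192.9] [0.0007 0.0007]
bar L [0.5361 0.0793 0.1969] [-32.2  31.8 196.9] [0.0009 0.0009]
rim top hinge corner [0.4791 0.0285 0.0941] [-100.3   66.4   94.1] [0.0001 0.0001]
```

```bash
python3 -m jog '[{"fingers":0,"tx":3.74,"ty":2.37,"tz":0,"ax":0,"ay":0,"az":0},{"fingers":0,"tx":3.74,"ty":2.37,"tz":0,"ax":0,"ay":0,"az":0},{"fingers":0,"tx":3.74,"ty":2.37,"tz":0,"ax":0,"ay":0,"az":0},{"fingers":0,"tx":3.74,"ty":2.37,"tz":0,"ax":0,"ay":0,"az":0},{"fingers":0,"tx":3.74,"ty":2.37,"tz":0,"ax":0,"ay":0,"az":0}]'
python3 -m jog '[{"fingers":0,"tx":3.7,"ty":2.37,"tz":0,"ax":0,"ay":0,"az":0},{"fingers":0,"tx":0,"ty":0,"tz":4.5,"ax":0,"ay":0,"az":0},{"fingers":0,"tx":0,"ty":0,"tz":4.5,"ax":0,"ay":0,"az":0},{"fingers":0,"tx":0,"ty":0,"tz":4.5,"ax":0,"ay":0,"az":0},{"fingers":0,"tx":0,"ty":0,"tz":4.5,"ax":0,"ay":0,"az":0}]'
python3 -m jog '[{"fingers":0,"tx":0,"ty":0,"tz":0.5,"ax":0.14,"ay":0,"az":0},{"fingers":0,"tx":0,"ty":0,"tz":0,"ax":0.14,"ay":0,"az":0},{"fingers":0,"tx":0,"ty":0,"tz":0,"ax":0.14,"ay":0,"az":0},{"fingers":0,"tx":0,"ty":0,"tz":0,"ax":0,"ay":0,"az":0}]'
python3 -c "
from h import *
info(); print(d(c2w([-.12,0,.065])))
snap('side','s6',(120,110,320,260),4)
"
```

```text
time_s: 8.05
ee_pos: [0.4798, -0.0543, 0.2523]
orientation: [-3.086, 0.587, -0.0]
contact_force: [0.5, 0.2, 0.0]
width: -0.001
time_s: 8.55
ee_pos: [0.5047, -0.0886, 0.0708]
orientation: [3.086, -0.587, 0.001]
contact_force: [1.2, 0.1, -0.5]
width: 0.001
time_s: 8.95
ee_pos: [0.5036, -0.0908, 0.066]
orientation: [-2.676, 0.517, -0.108]
contact_force: [-0.8, -1.0, -0.4]
width: -0.003
t 8.95 tcp [ 0.5036 -0.0908  0.066 ] case [-202.5    0.    66. ] tip_c [-193.5   -0.    45.9] w -0.003 F [-0.8 -1.  -0.4] q [-0.59  0.34  1.88  0.47  1.07 -0.47]
tool x in case [-0.008, -1.0, -0.002] z in case [0.409, -0.002, -0.913] yaw x deg -21.9
[-0.06 -7.49  3.46]
```

View pics/s6.png

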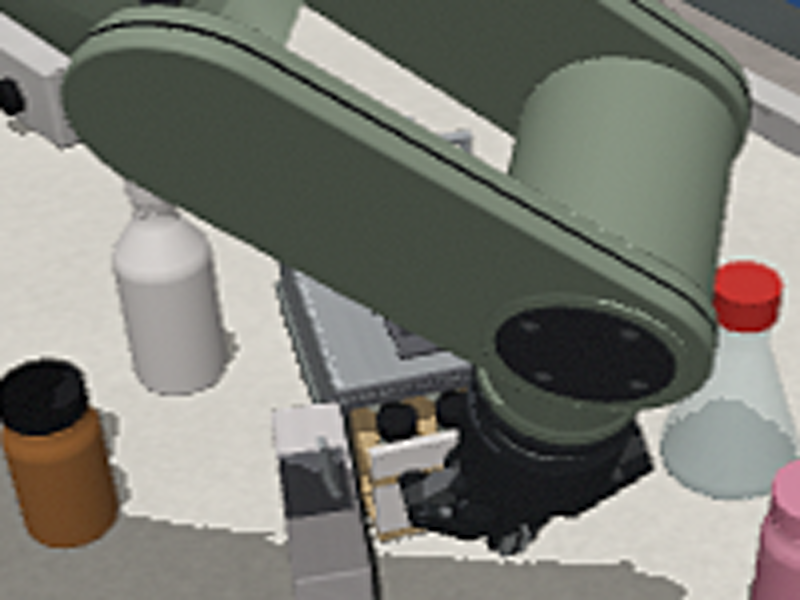

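```bash
python3 -c "
from h import *
snap('top','t6',(140,100,400,300),3)
"
```

```text
(no output)
```

View pics/t6.png

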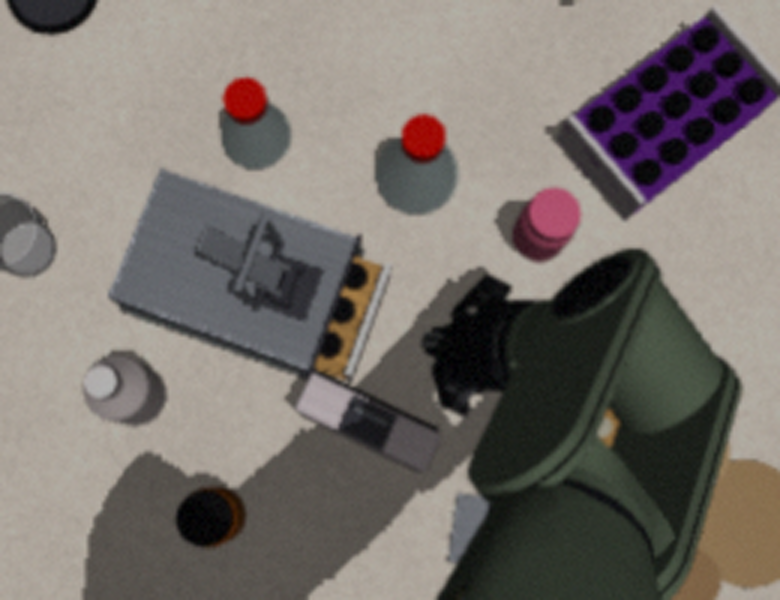

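```bash
python3 -m jog '[{"fingers":0,"tx":0,"ty":-1.83,"tz":0.8,"ax":0,"ay":0,"az":0},{"fingers":0,"tx":0,"ty":-1.83,"tz":0.8,"ax":0,"ay":0,"az":0},{"fingers":0,"tx":0,"ty":-1.37,"tz":0.6,"ax":0,"ay":0,"az":0},{"fingers":0,"tx":0,"ty":-0.91,"tz":0.41,"ax":0,"ay":0,"az":0},{"fingers":0,"tx":0,"ty":-0.91,"tz":0.41,"ax":0,"ay":0,"az":0}]'
python3 -c "
from h import *
info()
snap('top','t7',(160,130,320,250),5)
"
```

```text
time_s: 9.55
ee_pos: [0.5329, -0.0179, 0.0682]
orientation: [-2.681, 0.509, -0.111]
contact_force: [-0.9, -3.5, 2.1]
width: -0.003
t 9.55 tcp [ 0.5329 -0.0179  0.0682] case [-123.9   -0.7   68.2] tip_c [-115.    -0.7   48.1] w -0.003 F [-0.9 -3.5  2.1] q [-0.43  0.34  1.87  0.5   1.01 -0.34]
tool x in case [-0.002, -1.0, 0.002] z in case [0.406, -0.003, -0.914] yaw x deg -21.5
```

View pics/t7.png

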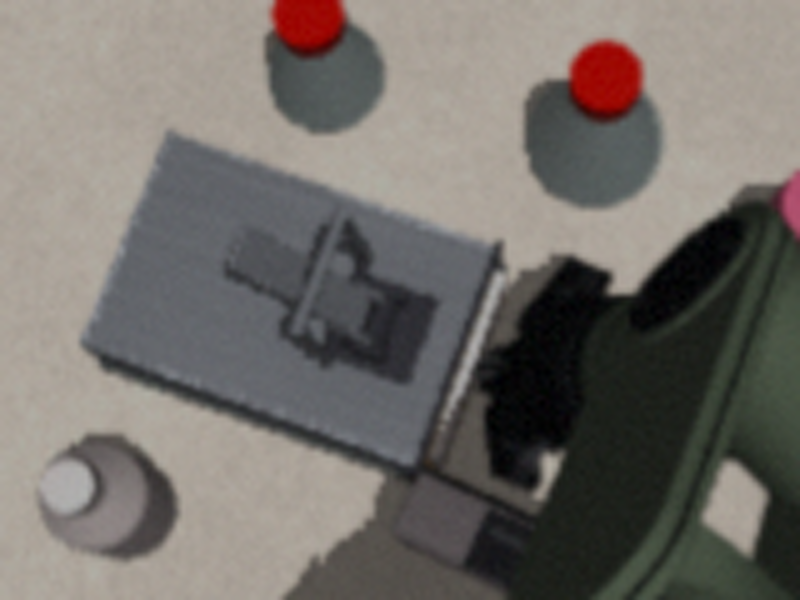

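```bash
python3 -m jog '[{"fingers":0,"tx":0,"ty":-0.46,"tz":0.2,"ax":0,"ay":0,"az":0},{"fingers":0,"tx":0,"ty":-0.27,"tz":0.12,"ax":0,"ay":0,"az":0},{"fingers":0,"tx":0,"ty":-0.18,"tz":0.08,"ax":0,"ay":0,"az":0}]'
python3 -m jog '[{"fingers":0,"tx":0,"ty":-0.18,"tz":0.08,"ax":0,"ay":0,"az":0},{"fingers":0,"tx":0,"ty":0,"tz":0,"ax":0,"ay":0,"az":0}]'
python3 -c "
from h import *
info()
snap('top','t8',(220,150,300,210),8)
"
```

```text
time_s: 9.9
ee_pos: [0.5362, -0.01, 0.068]
orientation: [-2.679, 0.513, -0.11]
contact_force: [-0.9, -3.2, 3.2]
width: -0.0
time_s: 10.1
ee_pos: [0.5365, -0.0094, 0.0679]
orientation: [-2.681, 0.512, -0.11]
contact_force: [-5.5, -8.2, 4.8]
width: 0.004
t 10.1 tcp [ 0.5365 -0.0094  0.0679] case [-114.7   -1.    67.9] tip_c [-105.7   -1.    47.8] w 0.004 F [-5.5 -8.2  4.8] q [-0.41  0.35  1.86  0.5   1.   -0.32]
tool x in case [-0.004, -1.0, 0.001] z in case [0.405, -0.003, -0.914] yaw x deg -21.6
```

View pics/t8.png

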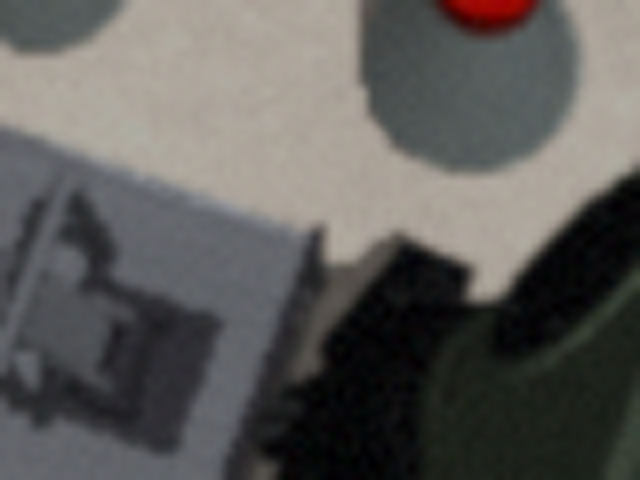

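```bash
python3 -m jog '[{"fingers":0,"tx":0,"ty":2.74,"tz":-1.22,"ax":0,"ay":0,"az":0},{"fingers":0,"tx":0,"ty":2.74,"tz":-1.22,"ax":0,"ay":0,"az":0},{"fingers":0,"tx":0,"ty":2.74,"tz":-1.22,"ax":-0.14,"ay":0,"az":0},{"fingers":0,"tx":0,"ty":0,"tz":-3,"ax":-0.14,"ay":0,"az":0},{"fingers":0,"tx":0,"ty":0,"tz":-4,"ax":-0.14,"ay":0,"az":0}]'
python3 -m jog '[{"fingers":0,"tx":0,"ty":0,"tz":-4,"ax":0,"ay":0,"az":0},{"fingers":0,"tx":0,"ty":0,"tz":0,"ax":0,"ay":0,"az":0}]'
python3 -c "
from h import *
info()
P=lambda f,r=95,o=54: np.array([-100-r*np.sin(f)-o*np.cos(f),65-r*np.cos(f)+o*np.sin(f)])
prev=None
for f in np.linspace(1.64,0,12):
    p=P(f)
    if prev is not None: print(round(f,2),p.round(1),'tx',((prev-p)[1]/10).round(2),'ty',((prev-p)[0]/10).round(2))
    prev=p
p=P(1.64,95,75);print(p, d(c2w([p[0]/1e3,p[1]/1e3,.16])))
snap('top','t9',(160,130,320,250),5)
"
```

```text
time_s: 10.65
ee_pos: [0.4957, -0.1051, 0.1347]
orientation: [3.08, -0.597, -0.01]
contact_force: [0.6, -0.2, -0.4]
width: 0.003
time_s: 10.85
ee_pos: [0.5026, -0.1045, 0.1823]
orientation: [3.085, -0.588, 0.019]
contact_force: [0.9, -0.6, 0.9]
width: -0.003
t 10.85 tcp [ 0.5026 -0.1045  0.1823] case [-215.6   -4.1  182.3] tip_c [-215.6   -4.3  160.3] w -0.003 F [ 0.9 -0.6  0.9] q [-0.37  0.14  1.77  0.    1.21  0.  ]
tool x in case [-0.003, -1.0, 0.012] z in case [0.001, -0.012, -1.0] yaw x deg -21.6
1.49 [-199.   111.2] tx 1.42 ty 0.8
1.34 [-204.8   96. ] tx 1.52 ty 0.58
1.19 [-208.2   80.1] tx 1.59 ty 0.34
1.04 [-209.3   63.9] tx 1.62 ty 0.1
0.89 [-207.9   47.7] tx 1.62 ty -0.14
0.75 [-204.1   31.8] tx 1.58 ty -0.38
0.6 [-198.    16.7] tx 1.51 ty -0.61
0.45 [-189.8    2.7] tx 1.4 ty -0.83
0.3 [-179.5   -9.9] tx 1.26 ty -1.02
0.15 [-167.5  -20.9] tx 1.1 ty -1.2
0.0 [-154.  -30.] tx 0.91 ty -1.35
[-189.58647258  146.38958122] [-15.08  -2.55   2.05]
```

View pics/t9.png

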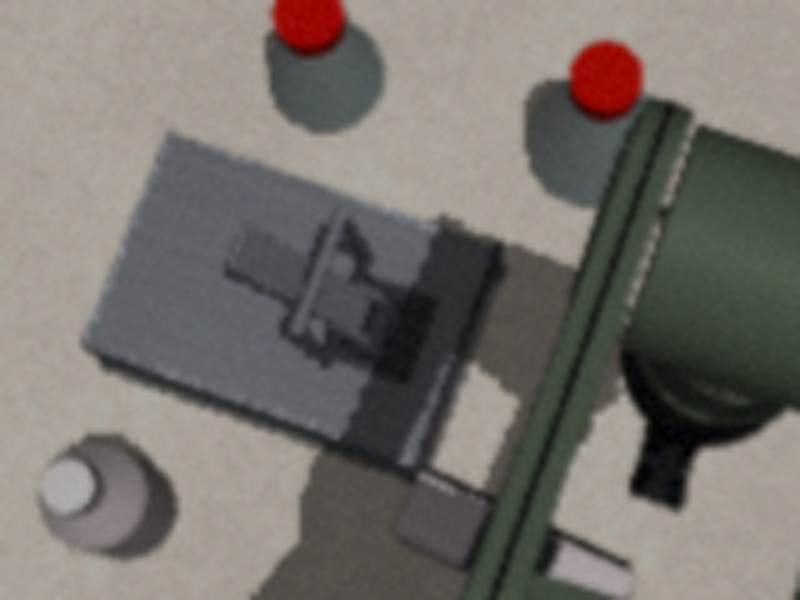

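```bash
python3 -m jog '[{"fingers":0,"tx":-3.8,"ty":-0.64,"tz":0,"ax":0,"ay":0,"az":0},{"fingers":0,"tx":-3.8,"ty":-0.64,"tz":0,"ax":0,"ay":0,"az":0},{"fingers":0,"tx":-3.8,"ty":-0.64,"tz":0,"ax":0,"ay":0,"az":0},{"fingers":0,"tx":-3.8,"ty":-0.64,"tz":0,"ax":0,"ay":0,"az":0},{"fingers":0,"tx":0,"ty":0,"tz":2,"ax":0,"ay":0,"az":0}]'
python3 -m jog '[{"fingers":0,"tx":0,"ty":0,"tz":4.5,"ax":0,"ay":0,"az":0},{"fingers":0,"tx":0,"ty":0,"tz":4.5,"ax":0,"ay":0,"az":0},{"fingers":0,"tx":0,"ty":0,"tz":0,"ax":0,"ay":0,"az":0}]'
python3 -c "
from h import *
info()
snap('top','t10',(200,150,360,270),5)
"
```

```text
time_s: 11.4
ee_pos: [0.3629, -0.0222, 0.1554]
orientation: [-3.084, 0.589, 0.002]
contact_force: [-0.2, -1.4, 0.4]
width: 0.001
time_s: 11.7
ee_pos: [0.3582, -0.0219, 0.0593]
orientation: [-3.082, 0.592, 0.031]
contact_force: [-1.5, -0.0, -0.7]
width: 0.0
t 11.7 tcp [ 0.3582 -0.0219  0.0593] case [-191.3  160.5   59.3] tip_c [-191.3  160.9   37.3] w 0.0 F [-1.5 -0.  -0.7] q [-0.3   0.05  2.19  0.    0.92  0.07]
tool x in case [-0.006, -1.0, -0.02] z in case [-0.001, 0.02, -1.0] yaw x deg -21.7
```

View pics/t10.png

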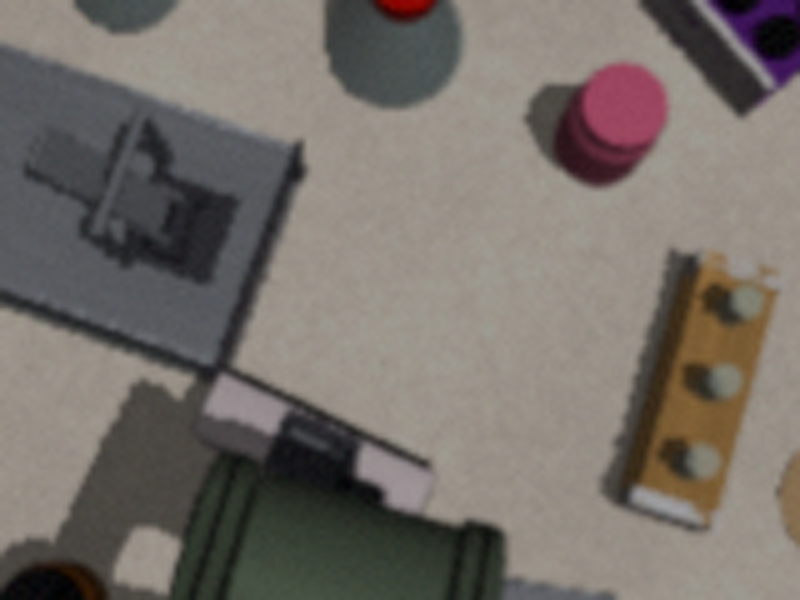

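```bash
python3 -m jog '[{"fingers":0,"tx":0,"ty":0,"tz":0,"ax":0,"ay":0,"az":0},{"fingers":0,"tx":0,"ty":0,"tz":0,"ax":0,"ay":0,"az":0}]'
python3 -c "
from h import *
info()"
```

```text
time_s: 11.95
ee_pos: [0.3685, -0.025, 0.0681]
orientation: [3.085, -0.591, 0.007]
contact_force: [-0.1, -0.8, 0.3]
width: 0.001
t 11.95 tcp [ 0.3685 -0.025   0.0681] case [-190.5  149.8   68.1] tip_c [-190.5  149.7   46.1] w 0.001 F [-0.1 -0.8  0.3] q [-0.3   0.03  2.18  0.    0.92  0.07]
tool x in case [-0.005, -1.0, 0.005] z in case [0.001, -0.005, -1.0] yaw x deg -21.7
```

```bash
python3 -m jog '[{"fingers":0,"tx":2.4,"ty":0,"tz":-0.4,"ax":0,"ay":0,"az":0},{"fingers":0,"tx":1.42,"ty":0.8,"tz":0,"ax":0,"ay":0,"az":0},{"fingers":0,"tx":1.52,"ty":0.58,"tz":0,"ax":0,"ay":0,"az":0},{"fingers":0,"tx":1.59,"ty":0.34,"tz":0,"ax":0,"ay":0,"az":0},{"fingers":0,"tx":1.62,"ty":0.1,"tz":0,"ax":0,"ay":0,"az":0}]'
python3 -c "
from h import *
info()"
python3 -m jog '[{"fingers":0,"tx":1.62,"ty":-0.14,"tz":0,"ax":0,"ay":0,"az":0},{"fingers":0,"tx":1.58,"ty":-0.38,"tz":0,"ax":0,"ay":0,"az":0},{"fingers":0,"tx":1.51,"ty":-0.61,"tz":0,"ax":0,"ay":0,"az":0},{"fingers":0,"tx":0,"ty":0,"tz":0,"ax":0,"ay":0,"az":0}]'
python3 -c "
from h import *
info()
snap('top','t11',(200,150,360,270),5)
"
```

```text
time_s: 12.45
ee_pos: [0.4402, -0.074, 0.0714]
orientation: [3.085, -0.591, 0.002]
contact_force: [-0.7, 1.4, 0.2]
width: -0.001
t 12.45 tcp [ 0.4402 -0.074   0.0714] case [-210.    65.2   71.4] tip_c [-210.    65.2   49.4] w -0.001 F [-0.7  1.4  0.2] q [-0.36  0.18  2.   -0.    0.96  0.02]
tool x in case [-0.005, -1.0, 0.002] z in case [-0.0, -0.002, -1.0] yaw x deg -21.7
time_s: 12.85
ee_pos: [0.4906, -0.0813, 0.0722]
orientation: [3.085, -0.59, 0.01]
contact_force: [-0.9, -0.2, -0.2]
width: 0.003
t 12.85 tcp [ 0.4906 -0.0813  0.0722] case [-198.4   15.6   72.2] tip_c [-198.4   15.5   50.2] w 0.003 F [-0.9 -0.2 -0.2] q [-0.34  0.27  1.88 -0.    0.98  0.04]
tool x in case [-0.005, -1.0, 0.006] z in case [0.0, -0.006, -1.0] yaw x deg -21.7
```

View pics/t11.png

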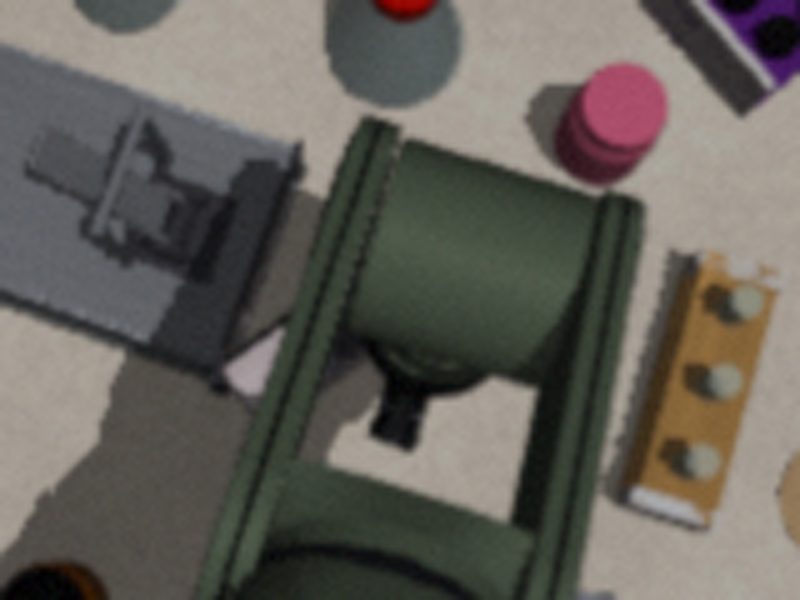

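```bash
python3 -m jog '[{"fingers":0,"tx":1.4,"ty":-0.83,"tz":0,"ax":0,"ay":0,"az":0},{"fingers":0,"tx":1.26,"ty":-1.02,"tz":0,"ax":0,"ay":0,"az":0},{"fingers":0,"tx":1.1,"ty":-1.2,"tz":0,"ax":0,"ay":0,"az":0},{"fingers":0,"tx":0,"ty":-0.7,"tz":0,"ax":0,"ay":0,"az":0},{"fingers":0,"tx":0,"ty":-0.4,"tz":0,"ax":0,"ay":0,"az":0}]'
python3 -c "
from h import *
info()"
python3 -m jog '[{"fingers":0,"tx":0,"ty":-0.3,"tz":0,"ax":0,"ay":0,"az":0},{"fingers":0,"tx":0,"ty":-0.2,"tz":0,"ax":0,"ay":0,"az":0}]'
python3 -c "
from h import *
info()"
```

```text
time_s: 13.4
ee_pos: [0.5376, -0.0553, 0.0707]
orientation: [3.085, -0.589, 0.002]
contact_force: [-0.7, -2.5, 0.9]
width: -0.001
t 13.4 tcp [ 0.5376 -0.0553  0.0707] case [-157.   -18.7   70.7] tip_c [-157.   -18.7   48.7] w -0.001 F [-0.7 -2.5  0.9] q [-0.26  0.36  1.77 -0.    1.01  0.12]
tool x in case [-0.004, -1.0, 0.002] z in case [-0.001, -0.002, -1.0] yaw x deg -21.6
time_s: 13.6
ee_pos: [0.539, -0.0505, 0.0704]
orientation: [3.085, -0.59, 0.001]
contact_force: [0.4, -2.8, 1.1]
width: -0.001
t 13.6 tcp [ 0.539  -0.0505  0.0704] case [-152.   -18.3   70.4] tip_c [-152.   -18.3   48.4] w -0.001 F [ 0.4 -2.8  1.1] q [-0.25  0.36  1.77 -0.    1.01  0.13]
tool x in case [-0.004, -1.0, 0.001] z in case [-0.0, -0.001, -1.0] yaw x deg -21.7
```

```bash
python3 -m jog '[{"fingers":0,"tx":0,"ty":-0.3,"tz":0,"ax":0,"ay":0,"az":0},{"fingers":0,"tx":0,"ty":-0.2,"tz":0,"ax":0,"ay":0,"az":0},{"fingers":0,"tx":0,"ty":0,"tz":0,"ax":0,"ay":0,"az":0}]'
python3 -c "
from h import *
info()
snap('side','s12',(120,110,320,260),4)
snap('top','t12',(160,130,320,250),5)
"
```

```text
time_s: 13.9
ee_pos: [0.5403, -0.0476, 0.0703]
orientation: [3.082, -0.588, -0.002]
contact_force: [-3.3, -7.3, 3.1]
width: 0.004
t 13.9 tcp [ 0.5403 -0.0476  0.0703] case [-148.8  -18.4   70.3] tip_c [-148.9  -18.4   48.3] w 0.004 F [-3.3 -7.3  3.1] q [-0.25  0.36  1.76 -0.    1.02  0.13]
tool x in case [-0.004, -1.0, -0.0] z in case [-0.004, 0.0, -1.0] yaw x deg -21.6
```

View pics/s12.png

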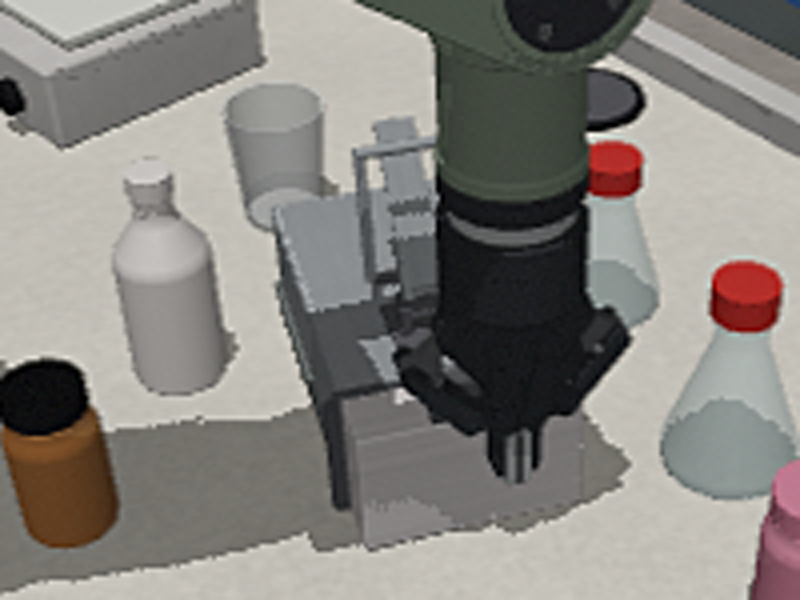

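View pics/t12.png

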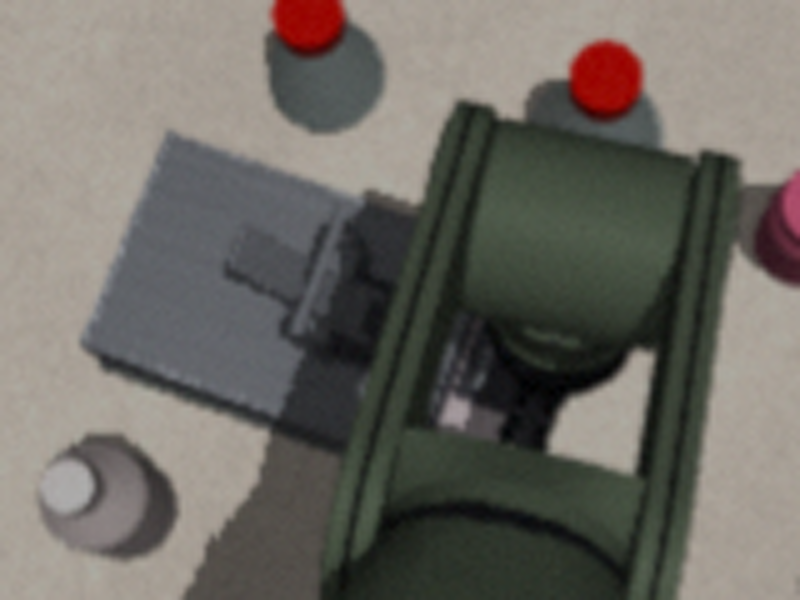

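```bash
python3 -m jog '[{"fingers":0,"tx":0,"ty":-0.2,"tz":0,"ax":0,"ay":0,"az":0},{"fingers":0,"tx":0,"ty":0,"tz":0,"ax":0,"ay":0,"az":0}]'
python3 -m jog '[{"fingers":0,"tx":0,"ty":2,"tz":0,"ax":0,"ay":0,"az":0},{"fingers":0,"tx":0,"ty":2,"tz":-4,"ax":0,"ay":0,"az":0},{"fingers":0,"tx":0,"ty":0,"tz":-4.8,"ax":0,"ay":0,"az":0},{"fingers":0,"tx":0,"ty":0,"tz":-4.8,"ax":0,"ay":0,"az":0},{"fingers":0,"tx":0,"ty":0,"tz":-4.8,"ax":0,"ay":0,"az":0}]'
python3 -m jog '[{"fingers":0,"tx":0,"ty":0,"tz":-1,"ax":0,"ay":0,"az":0},{"fingers":0,"tx":0,"ty":0,"tz":0,"ax":0,"ay":0,"az":0}]'
python3 -c "
from h import *
info(); print(d(c2w([.04,.0,.265])))
st=snap('wrist','w13')
snap('side','s13',(120,110,320,260),4)
"
```

```text
time_s: 14.2
ee_pos: [0.5404, -0.0475, 0.0703]
orientation: [3.079, -0.587, -0.004]
contact_force: [-4.7, -14.5, 4.4]
width: 0.006
time_s: 14.7
ee_pos: [0.5261, -0.0803, 0.2553]
orientation: [-3.084, 0.59, 0.003]
contact_force: [1.1, -0.5, 0.0]
width: 0.004
time_s: 14.9
ee_pos: [0.5282, -0.0809, 0.2667]
orientation: [-3.086, 0.59, -0.008]
contact_force: [0.2, 0.4, -0.7]
width: 0.0
t 14.9 tcp [ 0.5282 -0.0809  0.2667] case [-184.3  -19.3  266.7] tip_c [-184.2  -19.4  244.7] w 0.0 F [ 0.2  0.4 -0.7] q [-0.31  0.11  1.63  0.    1.4   0.06]
tool x in case [-0.004, -1.0, 0.005] z in case [0.001, -0.005, -1.0] yaw x deg -21.6
[ -2.03 -22.42   0.18]
```

View pics/s13.png

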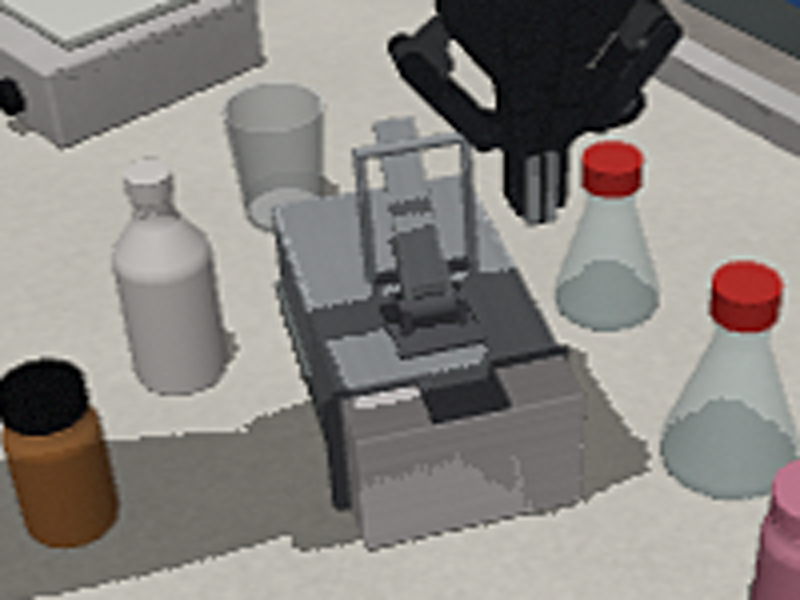

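View pics/w13.png

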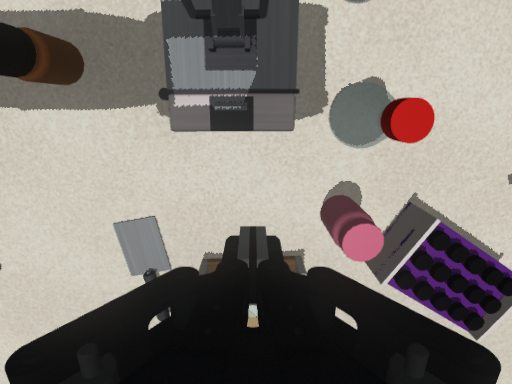

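```bash
python3 -m jog '[{"fingers":0,"tx":-0.4,"ty":-4.48,"tz":0,"ax":0,"ay":0,"az":0},{"fingers":0,"tx":-0.4,"ty":-4.48,"tz":0,"ax":0,"ay":0,"az":0},{"fingers":0,"tx":-0.4,"ty":-4.48,"tz":0,"ax":0,"ay":0,"az":0},{"fingers":0,"tx":-0.4,"ty":-4.48,"tz":0,"ax":0,"ay":0,"az":0},{"fingers":0,"tx":-0.4,"ty":-4.48,"tz":0,"ax":0,"ay":0,"az":0}]'
python3 -m jog '[{"fingers":0,"tx":0,"ty":0,"tz":3,"ax":0,"ay":0,"az":0},{"fingers":0,"tx":0,"ty":0,"tz":3,"ax":0,"ay":0,"az":0},{"fingers":0,"tx":0,"ty":0,"tz":1,"ax":0,"ay":0,"az":0},{"fingers":0,"tx":0,"ty":0,"tz":0,"ax":0,"ay":0,"az":0}]'
python3 -c "
from h import *
info()
snap('side','s14',(120,80,320,230),4)
"
```

```text
time_s: 15.5
ee_pos: [0.5895, 0.1363, 0.26]
orientation: [3.084, -0.59, -0.011]
contact_force: [0.4, -0.8, 0.2]
width: 0.001
time_s: 15.9
ee_pos: [0.588, 0.1343, 0.1892]
orientation: [3.083, -0.59, -0.015]
contact_force: [0.5, 0.7, 0.7]
width: 0.001
t 15.9 tcp [0.588  0.1343 0.1892] case [ 38.    3.5 189.2] tip_c [ 37.9   3.7 167.2] w 0.001 F [0.5 0.7 0.7] q [0.08 0.33 1.53 0.   1.3  0.46]
tool x in case [-0.005, -1.0, -0.009] z in case [-0.004, 0.009, -1.0] yaw x deg -21.7
```

View pics/s14.png

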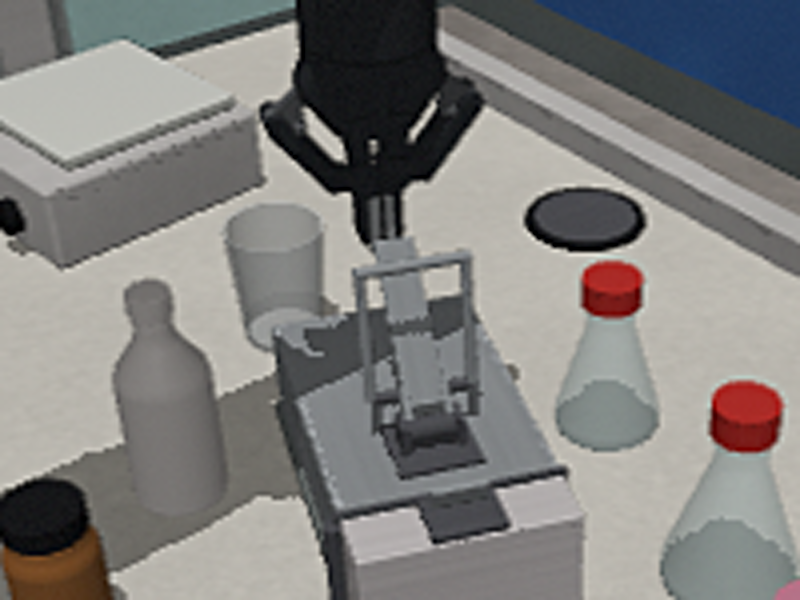

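```bash
python3 -m jog '[{"fingers":0,"tx":0.35,"ty":1.0,"tz":-0.6,"ax":0,"ay":0,"az":0},{"fingers":0,"tx":0,"ty":1.3,"tz":0,"ax":0,"ay":0,"az":0},{"fingers":0,"tx":0,"ty":1.3,"tz":0,"ax":0,"ay":0,"az":0},{"fingers":0,"tx":0,"ty":1.2,"tz":0,"ax":0,"ay":0,"az":0},{"fingers":0,"tx":0,"ty":0.8,"tz":0,"ax":0,"ay":0,"az":0}]'
python3 -c "
from h import *
info()"
python3 -m jog '[{"fingers":0,"tx":0,"ty":0.8,"tz":0,"ax":0,"ay":0,"az":0},{"fingers":0,"tx":0,"ty":0.7,"tz":0,"ax":0,"ay":0,"az":0},{"fingers":0,"tx":0,"ty":0.3,"tz":0,"ax":0,"ay":0,"az":0},{"fingers":0,"tx":0,"ty":0.1,"tz":0,"ax":0,"ay":0,"az":0},{"fingers":0,"tx":0,"ty":0,"tz":0,"ax":0,"ay":0,"az":0}]'
python3 -c "
from h import *
info()
snap('side','s15',(120,80,320,230),4)
snap('top','t15',(160,130,320,250),5)
"
```

```text
time_s: 16.45
ee_pos: [0.5733, 0.0795, 0.2006]
orientation: [3.085, -0.592, 0.001]
contact_force: [0.3, 1.3, 0.1]
width: 0.002
t 16.45 tcp [0.5733 0.0795 0.2006] case [-18.5  -2.7 200.6] tip_c [-18.5  -2.7 178.6] w 0.002 F [0.3 1.3 0.1] q [-0.01  0.26  1.59 -0.    1.29  0.37]
tool x in case [-0.006, -1.0, 0.001] z in case [-0.0, -0.001, -1.0] yaw x deg -21.7
time_s: 16.95
ee_pos: [0.5665, 0.0634, 0.1997]
orientation: [3.085, -0.59, -0.001]
contact_force: [0.2, 0.4, 1.1]
width: -0.001
t 16.95 tcp [0.5665 0.0634 0.1997] case [-35.9  -2.3 199.7] tip_c [-35.9  -2.3 177.7] w -0.001 F [0.2 0.4 1.1] q [-0.04  0.25  1.61 -0.    1.29  0.34]
tool x in case [-0.004, -1.0, -0.001] z in case [-0.001, 0.001, -1.0] yaw x deg -21.7
```

View pics/s15.png

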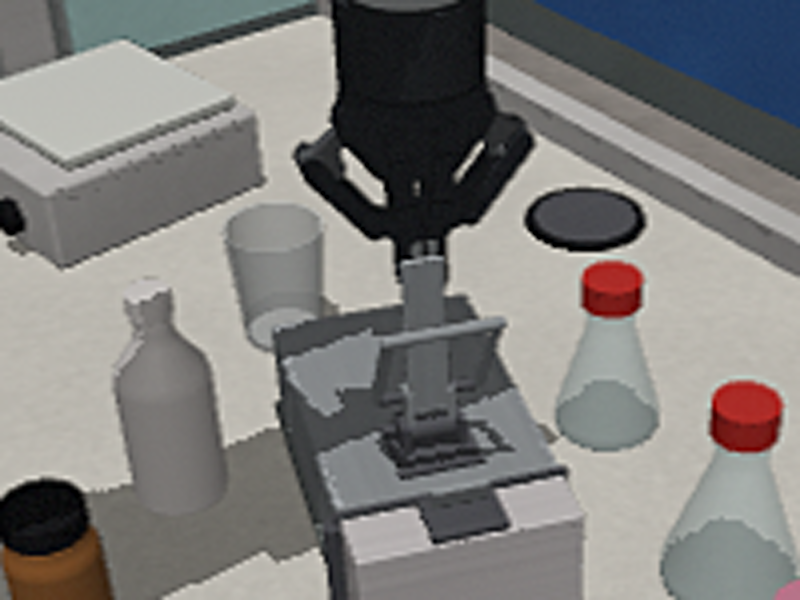

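View pics/t15.png

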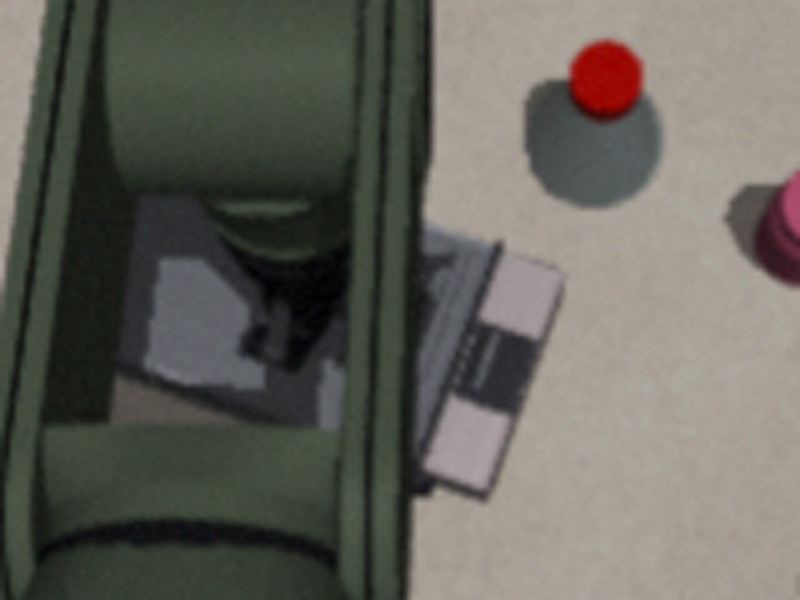

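```bash
python3 -m jog '[{"fingers":0,"tx":-0.2,"ty":0.25,"tz":0,"ax":0,"ay":0,"az":0},{"fingers":0,"tx":0,"ty":0.15,"tz":0,"ax":0,"ay":0,"az":0},{"fingers":0,"tx":0,"ty":0,"tz":0,"ax":0,"ay":0,"az":0}]'
python3 -c "
from h import *
info()
t=lambda u,v:(120+u/4-.375,80+v/4-.375)
snap('side','s16',(120,80,320,230),4)
"
```

```text
time_s: 17.35
ee_pos: [0.5632, 0.0606, 0.2]
orientation: [3.086, -0.59, -0.001]
contact_force: [0.1, -0.1, 0.8]
width: 0.002
t 17.35 tcp [0.5632 0.0606 0.2   ] case [-39.8  -0.2 200. ] tip_c [-39.8  -0.2 178. ] w 0.002 F [ 0.1 -0.1  0.8] q [-0.05  0.24  1.62  0.    1.29  0.33]
tool x in case [-0.004, -1.0, -0.0] z in case [-0.0, 0.0, -1.0] yaw x deg -21.7
```

View pics/s16.png

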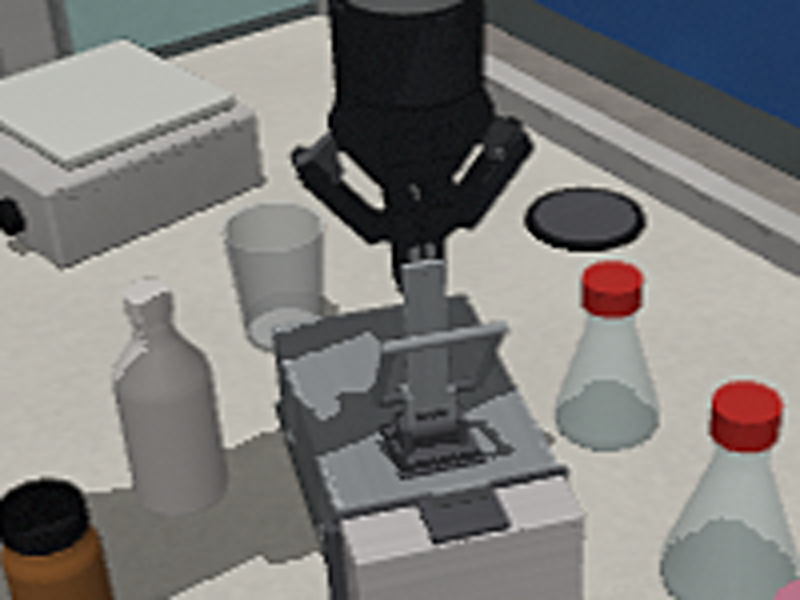

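```bash
cat >> h.py <<'E'
def ony(n,uv,yc=0.,st=None):
    o,v=ray(n,uv,st); oc=w2c(o); vc=np.array([v@CX,v@CY,v[2]]); return (oc+vc*(yc-oc[1])/vc[1])*1e3
E
python3 -c "
from h import *
t=lambda u,v:(120+u/4-.375,80+v/4-.375)
for p in [(445,336),(424,263),(383,347),(506,328)]: print(ony('side',t(*p)).round(1))
p=ony('side',t(383,347),.03); print(p); print(ony('side',t(506,328),-.03))"
```

```text
[-88.9   0.  185. ]
[-50.7   0.  207.1]
[69.   0.  75.9]
[-195.5    0.   257.1]
[-73.55441111  30.         174.40584659]
[-99.71001936 -30.         190.67504954]
```

```bash
python3 -m jog '[{"fingers":0,"tx":0,"ty":-0.8,"tz":0,"ax":0,"ay":0,"az":0},{"fingers":0,"tx":0,"ty":0,"tz":-3.5,"ax":0,"ay":0,"az":0},{"fingers":0,"tx":0,"ty":0,"tz":-3.5,"ax":0,"ay":0,"az":0},{"fingers":0,"tx":0,"ty":3.4,"tz":0,"ax":0,"ay":0,"az":0},{"fingers":0,"tx":0,"ty":3.3,"tz":0,"ax":0,"ay":0,"az":0}]'
python3 -m jog '[{"fingers":0,"tx":0,"ty":0,"tz":1.5,"ax":0,"ay":0,"az":0},{"fingers":0,"tx":0,"ty":0,"tz":1.5,"ax":0,"ay":0,"az":0},{"fingers":0,"tx":0,"ty":0,"tz":0,"ax":0,"ay":0,"az":0}]'
python3 -c "
from h import *
info()
snap('side','s17',(120,80,320,230),4)
"
```

```text
time_s: 17.9
ee_pos: [0.5427, 0.0059, 0.2721]
orientation: [-3.086, 0.586, -0.007]
contact_force: [0.5, 0.6, 0.5]
width: 0.001
time_s: 18.2
ee_pos: [0.5401, 0.006, 0.2378]
orientation: [3.085, -0.591, -0.008]
contact_force: [-0.6, -1.3, -0.4]
width: -0.001
t 18.2 tcp [0.5401 0.006  0.2378] case [-99.    1.3 237.8] tip_c [-99.    1.4 215.8] w -0.001 F [-0.6 -1.3 -0.4] q [-0.15  0.15  1.64  0.    1.36  0.23]
tool x in case [-0.005, -1.0, -0.005] z in case [-0.001, 0.005, -1.0] yaw x deg -21.7
```

View pics/s17.png

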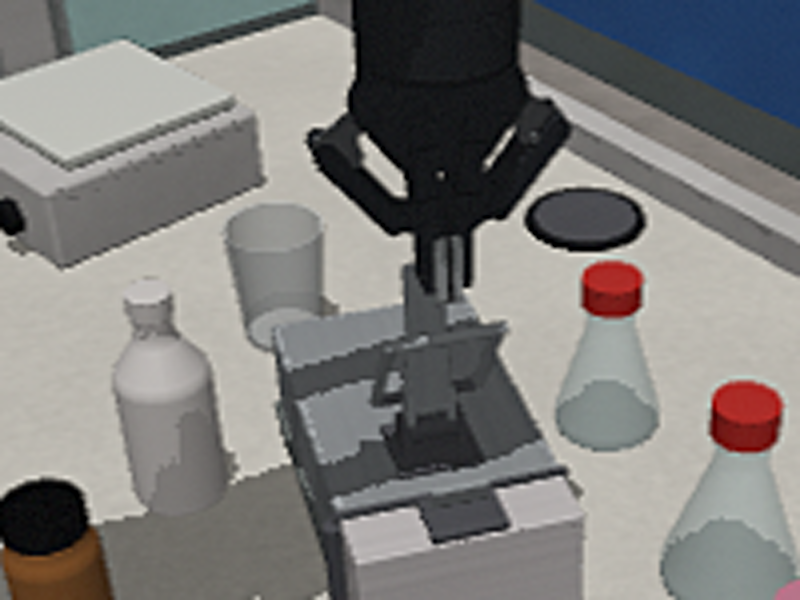

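```bash
python3 -m jog '[{"fingers":0,"tx":0,"ty":0,"tz":2.0,"ax":0,"ay":0,"az":0},{"fingers":0,"tx":0,"ty":0,"tz":0.8,"ax":0,"ay":0,"az":0},{"fingers":0,"tx":0,"ty":0,"tz":0.6,"ax":0,"ay":0,"az":0},{"fingers":0,"tx":0,"ty":0.1,"tz":0.6,"ax":0,"ay":0,"az":0},{"fingers":0,"tx":0,"ty":0.2,"tz":0.5,"ax":0,"ay":0,"az":0}]'
python3 -c "
from h import *
info()
snap('side','s18',(120,80,320,230),4)
"
```

```text
time_s: 18.75
ee_pos: [0.5408, 0.0032, 0.195]
orientation: [-3.085, 0.59, -0.001]
contact_force: [0.6, -0.1, 0.2]
width: 0.003
t 18.75 tcp [0.5408 0.0032 0.195 ] case [-101.3   -0.3  195. ] tip_c [-101.3   -0.3  173. ] w 0.003 F [ 0.6 -0.1  0.2] q [-0.15  0.19  1.69  0.    1.26  0.22]
tool x in case [-0.004, -1.0, 0.0] z in case [0.001, -0.0, -1.0] yaw x deg -21.6
```

View pics/s18.png

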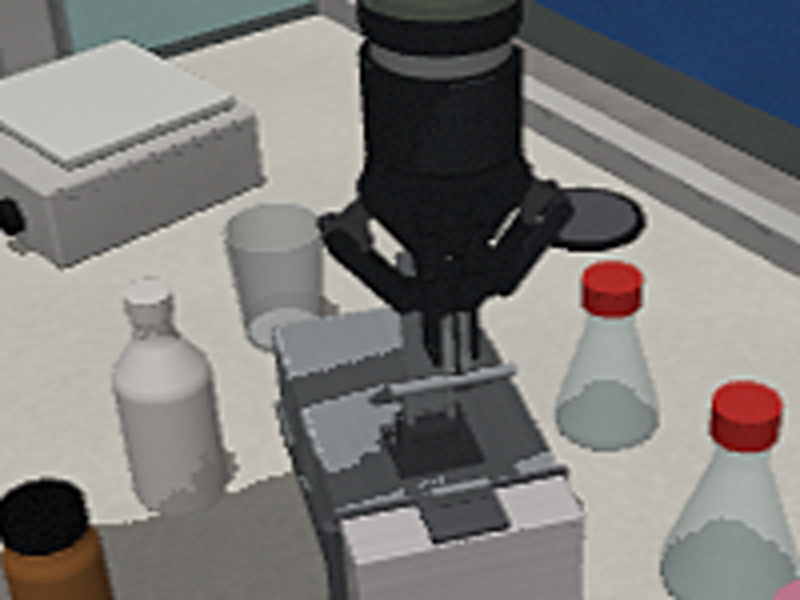

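```bash
python3 -m jog '[{"fingers":0,"tx":0,"ty":0.6,"tz":0.3,"ax":0,"ay":0,"az":0},{"fingers":0,"tx":0,"ty":0.5,"tz":0.8,"ax":0,"ay":0,"az":0},{"fingers":0,"tx":0,"ty":0.4,"tz":0.8,"ax":0,"ay":0,"az":0},{"fingers":0,"tx":0,"ty":0,"tz":0,"ax":0,"ay":0,"az":0}]'
python3 -c "
from h import *
info()
snap('side','s19',(120,80,320,230),4)
"
```

```text
time_s: 19.2
ee_pos: [0.5335, -0.0114, 0.1742]
orientation: [3.085, -0.592, -0.006]
contact_force: [0.0, 0.2, 0.6]
width: -0.0
t 19.2 tcp [ 0.5335 -0.0114  0.1742] case [-117.6    1.1  174.2] tip_c [-117.6    1.2  152.2] w -0.0 F [0.  0.2 0.6] q [-0.18  0.2   1.72 -0.    1.22  0.2 ]
tool x in case [-0.005, -1.0, -0.003] z in case [-0.001, 0.003, -1.0] yaw x deg -21.7
```

View pics/s19.png

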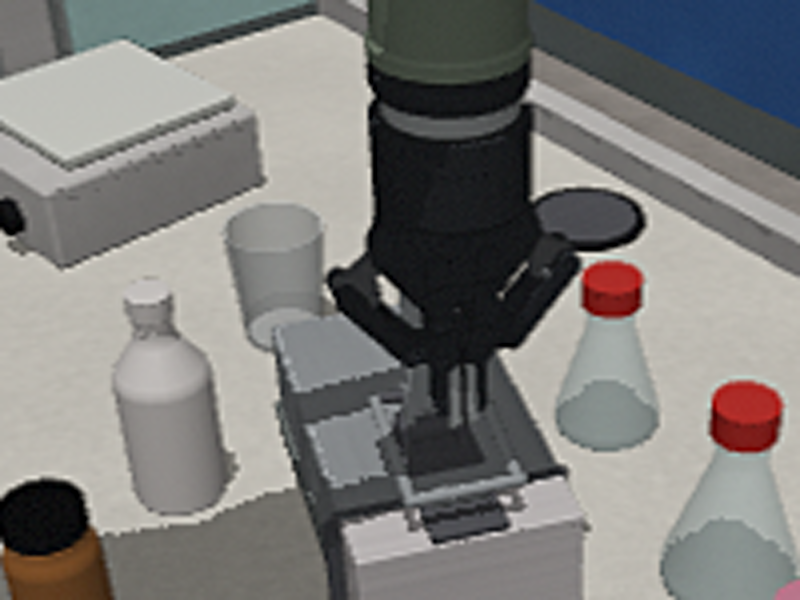

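```bash
python3 -m jog '[{"fingers":0,"tx":0,"ty":0.5,"tz":-4,"ax":0,"ay":0,"az":0},{"fingers":0,"tx":0,"ty":0.5,"tz":-4,"ax":0,"ay":0,"az":0},{"fingers":0,"tx":0,"ty":0,"tz":0,"ax":0,"ay":0,"az":0}]'
python3 -c "
from h import *
info()
snap('side','s20',(180,120,300,210),6)
snap('top','t20',(190,150,290,225),8)
"
```

```text
time_s: 19.55
ee_pos: [0.5353, -0.0214, 0.2632]
orientation: [3.085, -0.591, 0.022]
contact_force: [0.7, 0.0, 1.1]
width: 0.003
t 19.55 tcp [ 0.5353 -0.0214  0.2632] case [-126.3   -4.2  263.2] tip_c [-126.2   -4.5  241.2] w 0.003 F [0.7 0.  1.1] q [-0.2   0.11  1.64 -0.    1.39  0.18]
tool x in case [-0.005, -1.0, 0.014] z in case [0.002, -0.014, -1.0] yaw x deg -21.7
```

View pics/s20.png

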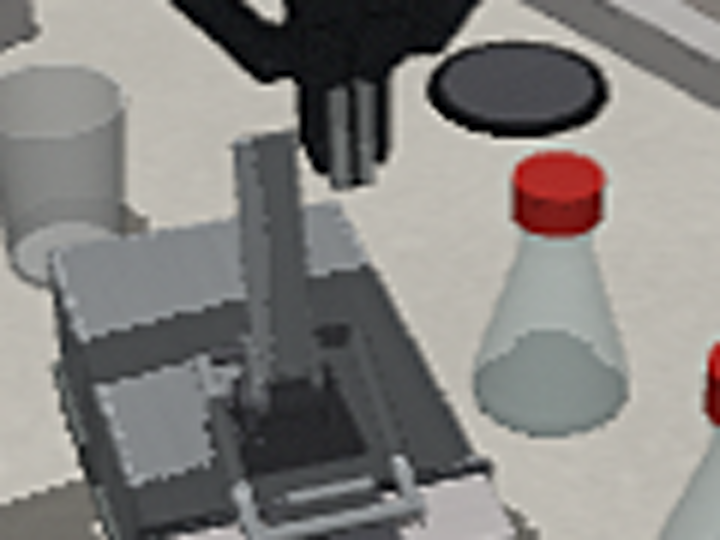

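View pics/t20.png

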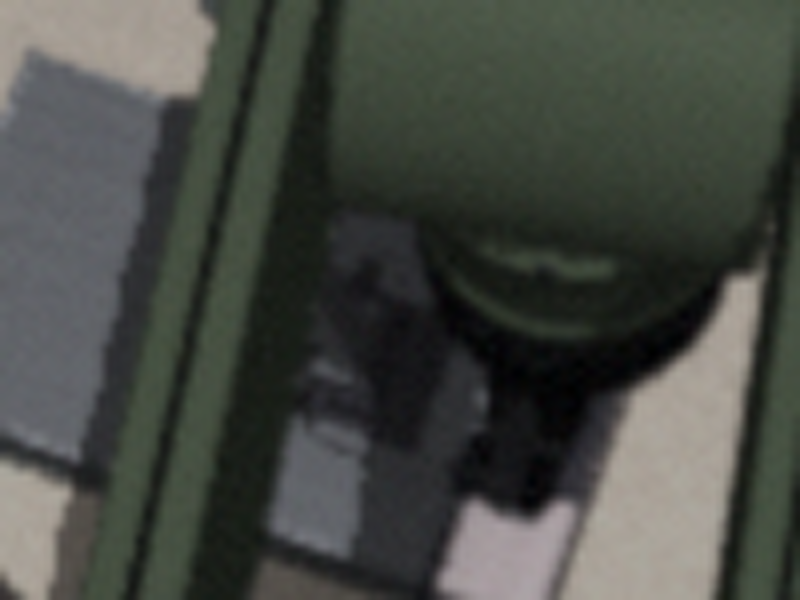

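```bash
python3 -m jog '[{"fingers":0,"tx":-0.3,"ty":-2.3,"tz":0,"ax":0,"ay":0,"az":0},{"fingers":0,"tx":0,"ty":-2.3,"tz":1.5,"ax":0,"ay":0,"az":0},{"fingers":0,"tx":0,"ty":0,"tz":2.5,"ax":0,"ay":0,"az":0},{"fingers":0,"tx":0,"ty":0,"tz":1.5,"ax":0,"ay":0,"az":0},{"fingers":0,"tx":0,"ty":0,"tz":0,"ax":0,"ay":0,"az":0}]'
python3 -c "
from h import *
info()
pr=None
for th in np.linspace(1.55,0,15):
    p=np.array([-53+88*np.cos(th)-2.5*np.sin(th)-11,99+88*np.sin(th)+2.5*np.cos(th)+22])
    print(round(th,2),'TCP',p.round(1), '' if pr is None else ('ty',(-(p-pr)[0]/10).round(2),'tz',(-(p-pr)[1]/10).round(2)))
    pr=p
snap('side','s21',(140,90,320,225),4)
"
```

```text
time_s: 20.15
ee_pos: [0.5422, 0.0244, 0.1963]
orientation: [3.085, -0.589, -0.015]
contact_force: [-0.7, -0.5, 0.9]
width: 0.001
t 20.15 tcp [0.5422 0.0244 0.1963] case [-81.2   6.1 196.3] tip_c [-81.2   6.3 174.3] w 0.001 F [-0.7 -0.5  0.9] q [-0.11  0.2   1.67  0.    1.28  0.26]
tool x in case [-0.004, -1.0, -0.009] z in case [-0.002, 0.009, -1.0] yaw x deg -21.6
1.55 TCP [-64.7 209. ] 
1.44 TCP [-54.9 208.6] ('ty', np.float64(-0.97), 'tz', np.float64(0.05))
1.33 TCP [-45.3 207. ] ('ty', np.float64(-0.96), 'tz', np.float64(0.15))
1.22 TCP [-35.9 204.4] ('ty', np.float64(-0.94), 'tz', np.float64(0.26))
1.11 TCP [-26.9 200.8] ('ty', np.float64(-0.9), 'tz', np.float64(0.36))
1.0 TCP [-18.3 196.2] ('ty', np.float64(-0.86), 'tz', np.float64(0.46))
0.89 TCP [-10.3 190.7] ('ty', np.float64(-0.8), 'tz', np.float64(0.55))
0.78 TCP [ -2.9 184.4] ('ty', np.float64(-0.74), 'tz', np.float64(0.64))
0.66 TCP [  3.7 177.2] ('ty', np.float64(-0.66), 'tz', np.float64(0.71))
0.55 TCP [  9.5 169.4] ('ty', np.float64(-0.58), 'tz', np.float64(0.78))
0.44 TCP [ 14.4 161. ] ('ty', np.float64(-0.49), 'tz', np.float64(0.84))
0.33 TCP [ 18.4 152.1] ('ty', np.float64(-0.39), 'tz', np.float64(0.89))
0.22 TCP [ 21.3 142.8] ('ty', np.float64(-0.29), 'tz', np.float64(0.93))
0.11 TCP [ 23.2 133.2] ('ty', np.float64(-0.19), 'tz', np.float64(0.96))
0.0 TCP [ 24.  123.5] ('ty', np.float64(-0.08), 'tz', np.float64(0.97))
```

View pics/s21.png

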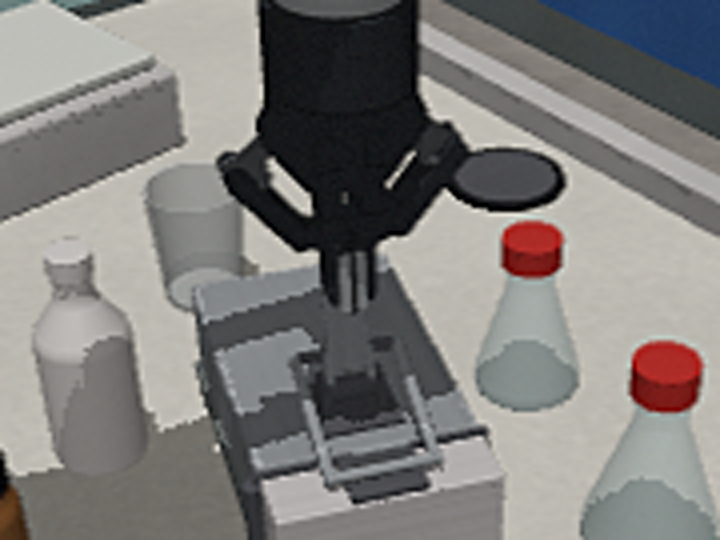

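```bash
python3 -m jog '[{"fingers":0,"tx":0,"ty":0,"tz":0,"ax":0,"ay":0,"az":0},{"fingers":0,"tx":0,"ty":0,"tz":0,"ax":0,"ay":0,"az":0},{"fingers":0,"tx":0,"ty":0,"tz":0,"ax":0,"ay":0,"az":0}]'
python3 -c "
from h import *
info(); print(d(c2w([-.0647,0,.209])))"
```

```text
time_s: 20.5
ee_pos: [0.5461, 0.0234, 0.2022]
orientation: [-3.085, 0.591, -0.003]
contact_force: [0.1, -0.2, -0.2]
width: -0.001
t 20.5 tcp [0.5461 0.0234 0.2022] case [-80.6   2.1 202.2] tip_c [-80.6   2.  180.2] w -0.001 F [ 0.1 -0.2 -0.2] q [-0.12  0.19  1.67  0.    1.28  0.26]
tool x in case [-0.005, -1.0, 0.002] z in case [0.001, -0.002, -1.0] yaw x deg -21.7
[ 0.2  -1.59 -0.68]
```

```bash
python3 -m jog '[{"fingers":0,"tx":0.2,"ty":-1.59,"tz":-0.6,"ax":0,"ay":0,"az":0},{"fingers":0,"tx":0,"ty":-0.97,"tz":0.05,"ax":0,"ay":0,"az":0},{"fingers":0,"tx":0,"ty":-0.96,"tz":0.15,"ax":0,"ay":0,"az":0},{"fingers":0,"tx":0,"ty":-0.94,"tz":0.26,"ax":0,"ay":0,"az":0},{"fingers":0,"tx":0,"ty":0,"tz":0,"ax":0,"ay":0,"az":0}]'
python3 -c "
from h import *
info()
snap('side','s22',(180,120,300,210),6)
"
```

```text
time_s: 21.0
ee_pos: [0.5638, 0.0658, 0.2018]
orientation: [-3.086, 0.587, 0.001]
contact_force: [-0.1, 0.4, -0.3]
width: -0.002
t 21.0 tcp [0.5638 0.0658 0.2018] case [-34.6   1.1 201.8] tip_c [-34.6   1.1 179.8] w -0.002 F [-0.1  0.4 -0.3] q [-0.04  0.24  1.61  0.    1.29  0.34]
tool x in case [-0.003, -1.0, -0.001] z in case [0.0, 0.001, -1.0] yaw x deg -21.6
```

View pics/s22.png

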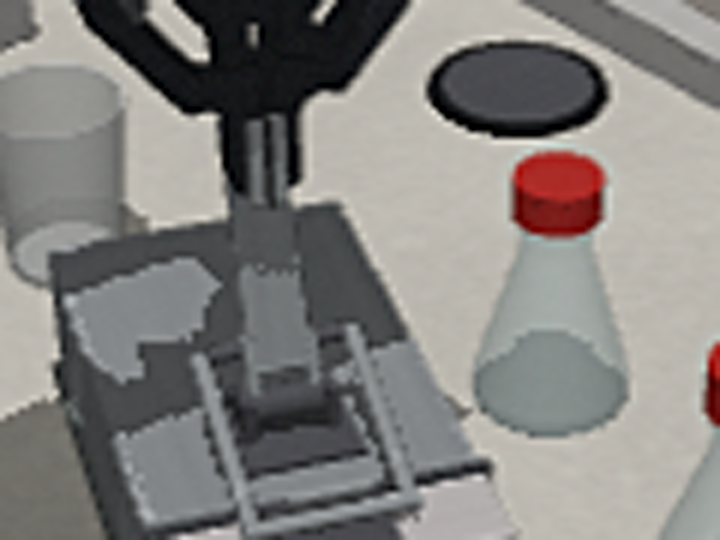

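```bash
python3 -c "
from h import *
im=cv2.imread('pics/s22_full.png')[170:230,200:280]; cv2.imwrite('pics/s22b.png',cv2.resize(im,None,fx=9,fy=9,interpolation=2))
p=lambda u,v:(180+u/6-.42,120+v/6-.42)
print(ony('side',p(332,515)), ony('side',p(320,463)))"
```

```text
[-110.41869711    0.           88.23395055] [-95.86842048   0.         101.64341548]
```

View pics/s22b.png

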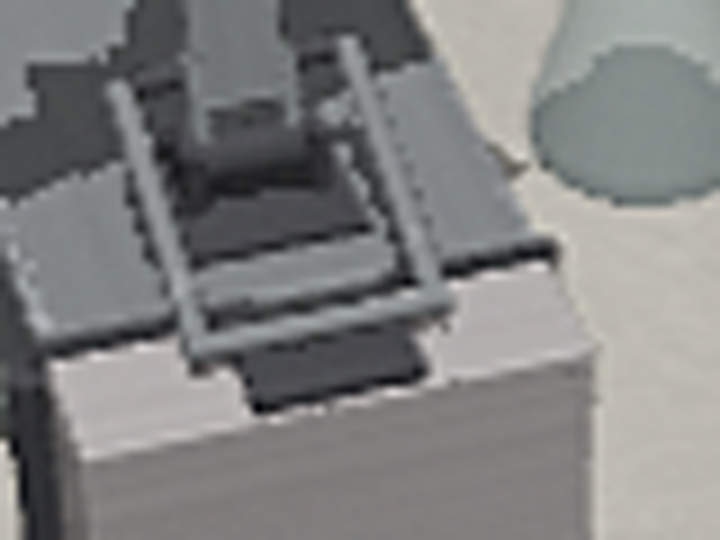

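```bash
python3 -c "
from h import *
q=lambda X:((proj('side',c2w(np.array(X)/1e3))[0]-[200,170]+.5)*9).round(0)
for n,X in [('liptop+',(-112,16,103)),('liptop-',(-112,-16,103)),('lipbase+',(-114,16,89)),('lipbase-',(-114,-16,89)),('ledge+',(-137,16,89)),('ledge-',(-137,-16,89)),('lid corner-',(-138,-65,85)),('case rim-',(-100,-65,85)),('bar120',(-120,30,92.5)),('bar120-',(-120,-30,92.5)),('bar105',(-105,30,92.5)),('bar105-',(-105,-30,92.5)),('bar118',(-118,-30,92.5))]: print(n,q(X))
"
```

```text
liptop+ [255. 294.]
liptop- [382. 268.]
lipbase+ [260. 343.]
lipbase- [385. 317.]
ledge+ [285. 402.]
ledge- [414. 375.]
lid corner- [606. 349.]
case rim- [555. 256.]
bar120 [209. 359.]
bar120- [447. 309.]
bar105 [193. 321.]
bar105- [429. 272.]
bar118 [445. 304.]
```

```bash
python3 -m jog '[{"fingers":0,"tx":0,"ty":-0.9,"tz":0.36,"ax":0,"ay":0,"az":0},{"fingers":0,"tx":0,"ty":-0.86,"tz":0.46,"ax":0,"ay":0,"az":0},{"fingers":0,"tx":0,"ty":-0.8,"tz":0.55,"ax":0,"ay":0,"az":0},{"fingers":0,"tx":0,"ty":-0.74,"tz":0.64,"ax":0,"ay":0,"az":0},{"fingers":0,"tx":0,"ty":0,"tz":0,"ax":0,"ay":0,"az":0}]'
python3 -c "
from h import *
info()
snap('side','s23',(180,130,300,220),6)
"
```

```text
time_s: 21.55
ee_pos: [0.5759, 0.096, 0.1811]
orientation: [-3.086, 0.589, 0.002]
contact_force: [-1.7, -1.0, 0.5]
width: -0.001
t 21.55 tcp [0.5759 0.096  0.1811] case [ -2.1   0.8 181.1] tip_c [ -2.1   0.9 159.1] w -0.001 F [-1.7 -1.   0.5] q [0.02 0.29 1.59 0.   1.26 0.39]
tool x in case [-0.004, -1.0, -0.001] z in case [0.0, 0.001, -1.0] yaw x deg -21.6
```

View pics/s23.png

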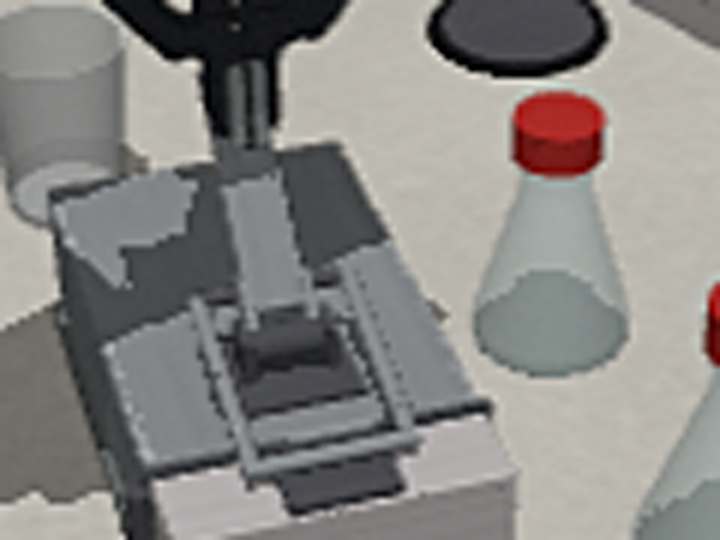

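```bash
python3 -m jog '[{"fingers":0,"tx":0,"ty":-0.66,"tz":0.6,"ax":0,"ay":0,"az":0},{"fingers":0,"tx":0,"ty":-0.58,"tz":0.78,"ax":0,"ay":0,"az":0},{"fingers":0,"tx":0,"ty":-0.49,"tz":0.84,"ax":0,"ay":0,"az":0},{"fingers":0,"tx":0,"ty":-0.39,"tz":0.89,"ax":0,"ay":0,"az":0}]'
python3 -c "
from h import *
info()"
python3 -m jog '[{"fingers":0,"tx":0,"ty":-0.29,"tz":0.93,"ax":0,"ay":0,"az":0},{"fingers":0,"tx":0,"ty":-0.19,"tz":0.96,"ax":0,"ay":0,"az":0},{"fingers":0,"tx":0,"ty":-0.08,"tz":0.7,"ax":0,"ay":0,"az":0},{"fingers":0,"tx":0,"ty":0,"tz":0.2,"ax":0,"ay":0,"az":0},{"fingers":0,"tx":0,"ty":0,"tz":0,"ax":0,"ay":0,"az":0}]'
python3 -c "
from h import *
info()
snap('side','s24',(180,130,300,220),6)
"
```

```text
time_s: 22.0
ee_pos: [0.5842, 0.1152, 0.1505]
orientation: [-3.085, 0.59, -0.001]
contact_force: [-1.0, -1.1, 1.6]
width: -0.003
t 22.0 tcp [0.5842 0.1152 0.1505] case [1.880e+01 1.000e-01 1.505e+02] tip_c [1.880e+01 1.000e-01 1.285e+02] w -0.003 F [-1.  -1.1  1.6] q [0.05 0.35 1.59 0.   1.21 0.43]
tool x in case [-0.005, -1.0, 0.001] z in case [0.001, -0.001, -1.0] yaw x deg -21.7
time_s: 22.5
ee_pos: [0.5861, 0.1204, 0.1236]
orientation: [-3.085, 0.59, -0.0]
contact_force: [-1.7, 0.4, 2.5]
width: -0.003
t 22.5 tcp [0.5861 0.1204 0.1236] case [ 24.3   0.3 123.6] tip_c [ 24.3   0.3 101.6] w -0.003 F [-1.7  0.4  2.5] q [0.06 0.39 1.6  0.   1.16 0.44]
tool x in case [-0.005, -1.0, -0.0] z in case [0.001, 0.0, -1.0] yaw x deg -21.7
```

View pics/s24.png

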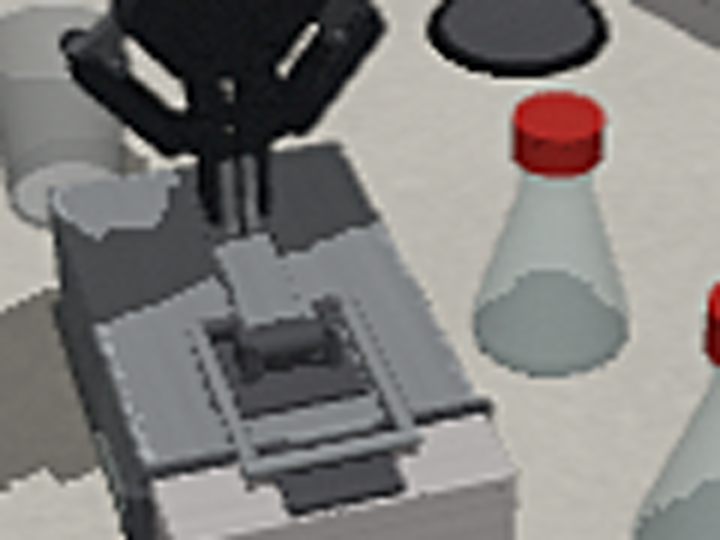

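```bash
python3 -m jog '[{"fingers":0,"tx":0,"ty":0,"tz":0.2,"ax":0,"ay":0,"az":0},{"fingers":0,"tx":0,"ty":0,"tz":0.15,"ax":0,"ay":0,"az":0},{"fingers":0,"tx":0,"ty":0,"tz":0,"ax":0,"ay":0,"az":0}]'
python3 -c "
from h import *
info()"
```

```text
time_s: 22.85
ee_pos: [0.5863, 0.1204, 0.1233]
orientation: [-3.085, 0.59, -0.001]
contact_force: [-7.8, 1.5, 18.2]
width: -0.004
t 22.85 tcp [0.5863 0.1204 0.1233] case [2.430e+01 1.000e-01 1.233e+02] tip_c [2.430e+01 1.000e-01 1.013e+02] w -0.004 F [-7.8  1.5 18.2] q [0.06 0.39 1.6  0.   1.16 0.44]
tool x in case [-0.004, -1.0, 0.001] z in case [0.001, -0.001, -1.0] yaw x deg -21.7
```

```bash
python3 -m jog '[{"fingers":0,"tx":0,"ty":0,"tz":-3,"ax":0,"ay":0,"az":0},{"fingers":0,"tx":0,"ty":0,"tz":-4.5,"ax":0,"ay":0,"az":0},{"fingers":0,"tx":0,"ty":0,"tz":-4.5,"ax":0,"ay":0,"az":0},{"fingers":0,"tx":0,"ty":-4.5,"tz":-2,"ax":0,"ay":0,"az":0},{"fingers":0,"tx":0,"ty":-4.8,"tz":0,"ax":0,"ay":0,"az":0}]'
python3 -m jog '[{"fingers":0,"tx":-2,"ty":-4.5,"tz":0,"ax":0,"ay":0,"az":0},{"fingers":0,"tx":-2,"ty":-4.5,"tz":0,"ax":0,"ay":0,"az":0},{"fingers":0,"tx":-2,"ty":-4.5,"tz":0,"ax":0,"ay":0,"az":0},{"fingers":0,"tx":-2,"ty":-4.5,"tz":0,"ax":0,"ay":0,"az":0},{"fingers":0,"tx":0,"ty":0,"tz":0,"ax":0,"ay":0,"az":0}]'
python3 -c "
from h import *
info()
snap('side','s25')
snap('side','s25c',(180,130,300,220),6)
snap('top','t25',(160,130,320,250),5)
"
```

```text
time_s: 23.35
ee_pos: [0.6236, 0.2064, 0.266]
orientation: [-3.081, 0.595, -0.017]
contact_force: [0.0, -0.5, 0.6]
width: 0.004
time_s: 23.85
ee_pos: [0.61, 0.4098, 0.2581]
orientation: [-3.085, 0.578, 0.003]
contact_force: [0.2, 0.0, -0.4]
width: -0.001
t 23.85 tcp [0.61   0.4098 0.2581] case [302.5  83.6 258.1] tip_c [302.5  83.6 236.1] w -0.001 F [ 0.2  0.  -0.4] q [0.47 0.54 1.08 0.   1.52 0.84]
tool x in case [0.003, -1.0, -0.002] z in case [0.002, 0.002, -1.0] yaw x deg -21.2
```

View pics/s25.png

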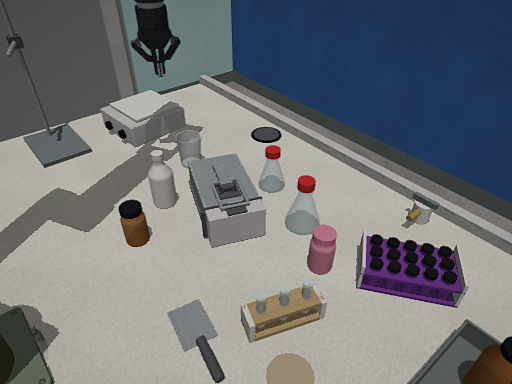

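View pics/s25c.png

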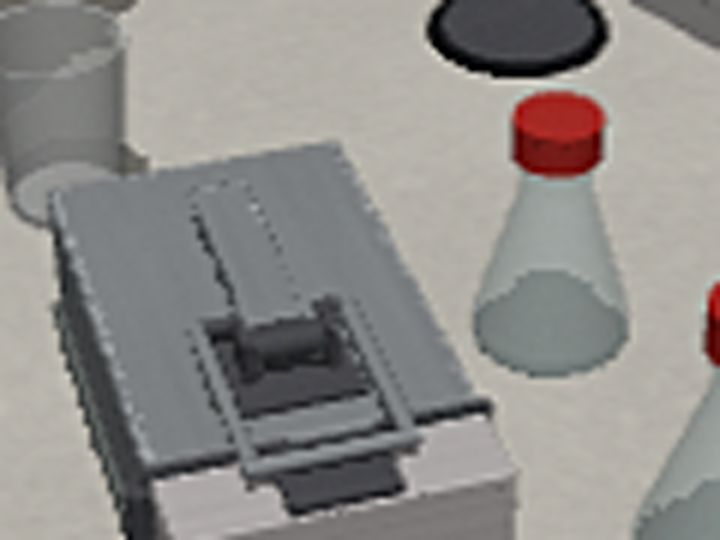

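View pics/t25.png

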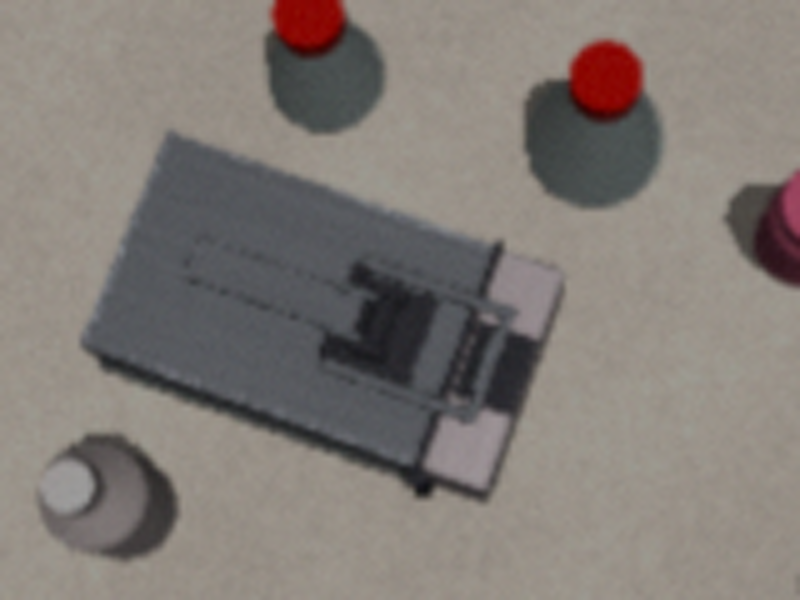

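```bash
python3 -c "
from h import *
s=lambda u,v:(180+u/6-.42,130+v/6-.42)
t=lambda u,v:(160+u/5-.4,130+v/5-.4)
for n,a,b in [('lever_end',(222,187),(195,258)),('bar',(333,451),(492,364)),('lidcorner-y',(518,470),(565,275))]:
    X,e=tri([ray('side',s(*a)),ray('top',t(*b))]); print(n,(w2c(X)*1e3).round(1),np.round(e,4))
print('bar on z92.5',(w2c(onz('top',t(492,364),.0925))*1e3).round(1),'lip top line z103',(w2c(onz('top',t(466,357),.103))*1e3).round(1))
# bystander shift check
a=cv2.imread('pics/side0.png').astype(int);b=cv2.imread('pics/s25_full.png').astype(int)
m=(abs(a-b).max(2)>60).astype(np.uint8); n,l,st,c=cv2.connectedComponentsWithStats(m)
print([x.tolist() for x in st[1:] if x[4]>15])
print('jar foot/cap',onz('side',(131,208),.1),onz('side',(136,245),0))
"
```

```text
lever_end [ 52.    0.3 103.7] [0.0007 0.0007]
bar [-118.7    1.2   97.2] [0.0006 0.0006]
lidcorner-y [-139.4  -61.5   88. ] [0.0007 0.0007]
bar on z92.5 [-1.185e+02 -1.000e-01  9.250e+01] lip top line z103 [-104.8    2.6  103. ]
[[131, 0, 49, 77, 1929], [154, 101, 23, 12, 78], [147, 107, 36, 15, 90], [158, 124, 45, 19, 227], [0, 139, 178, 93, 5884], [208, 144, 30, 14, 103], [215, 150, 11, 6, 23], [232, 176, 8, 9, 24], [189, 199, 77, 82, 1006], [119, 200, 33, 47, 1096], [241, 224, 36, 50, 1151], [0, 228, 40, 51, 1044], [0, 302, 8, 7, 29], [38, 308, 20, 18, 231], [50, 328, 9, 15, 48]]
jar foot/cap [0.3529074 0.117478  0.1      ] [0.3412431  0.11150195 0.        ]
```

```bash
python3 -c "
from workcell import workorder,sensors
print(workorder.sign_off()); print(sensors.sense()['time_s'])"
```

```text
the job is handed in; nothing more can be done
None
the job is handed in; nothing more can be done
```

The carrier is closed and latched, and I handed the job in at about 24 s on the robot's clock; sign-off reports no verdict. I set the amber jar aside upright on the bench, pushed the rack in, shut the lid, hooked the bail over the keeper and pressed the lever down flat.

What the last checks showed:
- **Rack:** it met a firm stop at about 10 N with its end plate about 3 mm behind the rim. It could not be seen once the lid was shut.
- **Lid:** it stopped against the rim under a 15 N push. A last two-view fix of one outer corner gave case x -139 mm (shut is -138).
- **Bail:** the bar measured at case x about -118.5 mm, on the outer side of the lip. The spring stretch could not be measured.
- **Lever:** it reached a hard stop at 18 N when level and stayed flat after I let go. Its end measured 104 mm above the bench.
- **Jar and bystanders:** the jar stands upright near (0.35, 0.13). The other glassware, stands and tools look unmoved between the first and last side pictures.
- **Disagreement:** two-view heights read 3 to 5 mm high (lid corner 88 against 85 mm, bar 97 against about 92.5 mm). I put this down to measurement error.

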